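# Put the counter's stamping set away in its fitted tray

### The job

The post counter is closing: put its stamping set away in the fitted tray, standing each of the three wooden-handled hand stamps upright in the cut-out that matches its foot and laying the blue ink-pad tin flat in the wide rectangular one, all fully down on the cut-out floors. The two black-handled stamps belong to another counter: leave them standing where they are.

Things in the scene. Friction and masses are not known exactly. Their poses are not given: they have to be found in the camera images.
- round_stamp: Round hand stamp with a honey-coloured wooden handle, standing upright. Brass round foot 46 mm in diameter, 10 mm thick, under a steel cone that ends at 24 mm. Upright handle on the centre line: 28 mm diameter, straight from 48 to 79 mm above the underside, 18 mm neck at 34 mm, top at 88 mm. Origin: centre of the underside; z up, along the handle.
- block_stamp: Block hand stamp with honey-coloured wooden handle and foot, standing upright. Foot 32 mm (own x) by 66 mm (own y), 20 mm high. Upright handle on the centre line: 28 mm diameter, straight from 48 to 79 mm above the underside, 18 mm neck at 34 mm, top at 88 mm. Origin: centre of the underside; z up, along the handle, y along the foot's long side.
- line_stamp: Line hand stamp with honey-coloured wooden handle and foot, standing upright: long narrow foot 18 mm (own x) by 90 mm (own y), 22 mm high. Upright handle on the centre line: 28 mm diameter, straight from 48 to 79 mm above the underside, 18 mm neck at 34 mm, top at 88 mm. Origin: centre of the underside; z up, along the handle, y along the foot's long side.
- ink_pad: Closed ink-pad tin, blue lid on a grey base, lying flat: 50 mm (own x) by 84 mm (own y), 24 mm high; its lid does not open. Origin: centre of the underside; z up, y along its long side. Among the things also lie a tape roll and a label pad, up to 12 mm high, and nearer the robot a stapler, 45 mm high: no part of the job.
- black_round_stamp: Look-alike of the round stamp with a black handle; not of this set, stays where it stands. Brass round foot 46 mm in diameter, 10 mm thick, under a steel cone that ends at 24 mm. Upright handle on the centre line: 28 mm diameter, straight from 48 to 79 mm above the underside, 18 mm neck at 34 mm, top at 88 mm. Origin: centre of the underside; z up, along the handle.
- black_block_stamp: Look-alike of the block stamp with black handle and black foot; not of this set, stays where it stands. Foot 32 mm (own x) by 66 mm (own y), 20 mm high. Upright handle on the centre line: 28 mm diameter, straight from 48 to 79 mm above the underside, 18 mm neck at 34 mm, top at 88 mm. Origin: centre of the underside; z up, along the handle, y along the foot's long side.
- round_cutout: The round cut-out, 56 mm in diameter. 10 mm deep, yellow floor, 3 mm bevel; in the middle of a fixed grey block 78 (own x) x 112 (own y) x 13 mm, one of four set 2 x 2 in any order in a shallow wooden tray (180 x 248 mm, rim 20 mm high). Origin: centre of the block's underside, 4 mm above the counter; cut-out floor 3 mm, block top 13 mm above it.
- block_cutout: The middle-sized rectangular cut-out, 42 mm (own x) by 76 mm (own y). 10 mm deep, yellow floor, 3 mm bevel; in the middle of a fixed grey block 78 (own x) x 112 (own y) x 13 mm, one of four set 2 x 2 in any order in a shallow wooden tray (180 x 248 mm, rim 20 mm high). Origin: centre of the block's underside, 4 mm above the counter; cut-out floor 3 mm, block top 13 mm above it.
- line_cutout: The long narrow cut-out, 28 mm (own x) by 100 mm (own y). 10 mm deep, yellow floor, 3 mm bevel; in the middle of a fixed grey block 78 (own x) x 112 (own y) x 13 mm, one of four set 2 x 2 in any order in a shallow wooden tray (180 x 248 mm, rim 20 mm high). Origin: centre of the block's underside, 4 mm above the counter; cut-out floor 3 mm, block top 13 mm above it.
- pad_cutout: The largest, wide rectangular cut-out, 62 mm (own x) by 96 mm (own y). 10 mm deep, yellow floor, 3 mm bevel; in the middle of a fixed grey block 78 (own x) x 112 (own y) x 13 mm, one of four set 2 x 2 in any order in a shallow wooden tray (180 x 248 mm, rim 20 mm high). Origin: centre of the block's underside, 4 mm above the counter; cut-out floor 3 mm, block top 13 mm above it.
Not all that is in view belongs to the job. Leave any red look-alike of the round_cutout alone.

How it is judged:
At the end, for the whole second after the job is handed in: Each wooden-handled stamp in the cut-out of its outline, the ink pad in the wide one: centre within 12 mm, underside under 7 mm above the insert's underside (on the floor within 4 mm), level within 0.12 rad, at rest. Black-handled stamps within 30 mm of their start, upright within 0.12 rad, at rest (horizontal distance between round_stamp and round_cutout below 0.012 m and z of round_stamp in the frame of round_cutout below 0.007 m and angle between each of round_stamp, block_stamp, line_stamp, ink_pad, black_round_stamp, black_block_stamp's own z axis and vertical below 0.12 rad and linear speed of each of round_stamp, block_stamp, line_stamp, ink_pad, black_round_stamp, black_block_stamp below 0.02 m/s and angular speed of each of round_stamp, block_stamp, line_stamp, ink_pad below 0.2 rad/s and horizontal distance between block_stamp and block_cutout below 0.012 m and z of block_stamp in the frame of block_cutout below 0.007 m and horizontal distance between line_stamp and line_cutout below 0.012 m and z of line_stamp in the frame of line_cutout below 0.007 m and horizontal distance between ink_pad and pad_cutout below 0.012 m and z of ink_pad in the frame of pad_cutout below 0.007 m and distance of each of black_round_stamp, black_block_stamp from where it was at the start of the episode below 0.03 m); the robot touches nothing.
It fails at once if a black-handled stamp is carried off, pushed more than 40 mm away or knocked over (distance of any of black_round_stamp, black_block_stamp from where it was at the start of the episode above 0.04 m or angle between any of black_round_stamp, black_block_stamp's own z axis and vertical above 0.5 rad).
It also fails if it takes over 112 s, if anything falls off the work surface, if the arm or the gripper's body presses on something with over 40 N, if the wrist force passes 120 N, or if a joint passes its speed limit or range.

### The arm

A 6-joint arm with a two-finger parallel gripper is mounted at the origin on the work surface. World frame = base frame: x ahead of the robot, y to its left, z up, the work surface at z = 0. Lengths are in m, angles in rad, forces in N, time in s.
With the tool pointing down it reaches from about 0.3 to 0.875 m from the base axis. Payload 4.2 kg.
Tool frame: the origin (TCP) lies on the centre line of the jaws, within the pads' length; the fingertips stand 14 mm ahead of it and the grasp point (between the pads) lies 5 mm behind it; z points along the fingers, y is the direction in which the jaws open and shut (so a half turn about z gives the same grasp; the last joint's range is limited). The gripper opens to 85 mm and grips with 20 to 120 N. Pads are 22 mm wide; open, the fingers measure 114 mm over their backs; the gripper's body (76 mm by 85 mm) begins 54 mm behind the grasp point. The pads swing forward as they close: fully open they stand 13 mm farther back than shut.
Start: joints at [1.09, 0.32, 1.565, -0, 1.257, -0.02], TCP at [0.256, 0.515, 0.245] pointing down, gripper open.
Joint ranges: [-3.11, 3.11], [-0.84, 2.01], [0.21, 2.61], [-1.34, 4.49], [0.05, 2.63], [-2.56, 2.56]. Speed limits (rad/s): [2.57, 2.57, 3.14, 3.14, 3.14, 3.14].

### API

Orientations are given as a rotation vector (axis times angle).
In Python, from workcell import ctrl gives the robot as it stands. The module is installed in compiled form; this text tells all that it offers.
- The arm moves only by the tool play_rows, never from a script. Its arguments are lists of equal length, an entry for each row: "hand": the opening, from 0 (shut) to 1 (fully open); "offset": the shift along the tool's x, y, z in m, a list of three; "rotation": the turn, a rotation vector about the tool's x, y, z in rad, a list of three. A call has 1 to 8 rows; each row shifts and turns the commanded pose from where the row before left it, along the tool's axes as they then stand; what a row does not reach is not made up. A row lasts 1/10 s, in which the tool goes at most 50 mm and 8.59 degrees, less where a joint would pass 70% of its speed; a pose out of reach is approached as far as the arm can. A call is refused whole if a number of a shift passes 0.05 or a number of a turn 0.15, either way. A call with a gripper value outside its range is refused whole. The fingers move at their own pace and stop on an object; "force" is the grip in N (left out, the last holds). Time passes only in rows, so rows that do not move let the fingers close. It gives the time, the measured TCP pose, the force and the opening at its end, in the units of the state.
- ctrl.state(): the state, without advancing time (a new reading comes with each control period).
- ctrl.read_camera(name): name is "scene" or "top" or "wrist"; returns a dict with "img" (400x640x3 uint8, red, green, blue), "range_z" (400x640 float32, m along the optical axis (not along the pixel's ray), 0 where there is no reading), "mtx" (3x3 intrinsics, pixels), "world_to_cam" (4x4, takes a point from world to camera coordinates); the wrist camera has in their place "T_tool_cam" (4x4, takes a point from camera to tool coordinates, whose origin is the TCP and whose axes are the flange's). Camera axes: x right, y down, z forward; pixel columns grow to the right and rows downward; lengths in m; the calibration is good to about 2 mm. A picture is of the moment at which its call begins: read the wrist's pose just before it.
- ctrl.sign_off(): hands the job in, once; it reports no verdict.
Trained networks look in the newest picture that a camera, given by its name, has taken for a name from the list of things; names that differ only in an ending like _2 or _b are one class to them, and where a whole thing is asked for, a point or a joint stands for the part that bears it (a point fixed in the world has none). Each returns a list of dicts, best first, with "conf" (0 to 1); they miss things now and then, are a little off and sometimes report something else, mostly with a low value. They report only what shows in the picture. A call takes as long as a camera call. They do not tell look-alikes from the thing itself.
- ctrl.boxes_of(camera, thing): "rect" ([left, top, right, bottom] in pixels, round what is visible of it).
- ctrl.cut_out(camera, thing): "region" (400x640 bool, what is visible of it) and "rect" ([left, top, right, bottom] in pixels, round what is visible of it).
The state is a dict: "clock": time; "qpos": joint angles; "dq": joint speeds; "tau": joint torques, N m; "position": TCP position; "eef_rot": TCP orientation; "force": force on the tool from outside, world axes, zero at the start; "ft_torque": the same for the moment, N m; "finger_gap": finger opening in m.
Only numpy, scipy, OpenCV 4.12 (cv2) and the standard library are available. Lean on these libraries where they do the work, as an engineer would, in place of code of your own. Each camera call takes 0.05 s, during which the arm holds its last target.

## Working session

There is one attempt and no reset: what is moved stays moved. The work goes in short steps, Python scripts to look and compute and a tool call to move; the robot and the scene stay as the last step left them, time stands still between calls to the robot, and variables do not carry over. Pictures are saved under pics/ and viewed, and the job is handed in when it is done.

Besides the shell and the picture viewer there is one more tool, called after ">>>" in YAML: its name, and indented under it one key for each argument. play_rows: Moves the arm, as the interface text tells. Its arguments: {"type":"object","properties":{"hand":{"type":"array"},"offset":{"type":"array"},"rotation":{"type":"array"},"force":{"type":"number"}},"required":["hand","offset","rotation"]}

```bash
mkdir -p pics; cat > h.py <<'E'
import numpy as np, cv2
from workcell import ctrl
from scipy.spatial.transform import Rotation as R
def shot(cam,fn=None):
    s=ctrl.state(); d=ctrl.read_camera(cam)
    if cam=="wrist":
        T=np.eye(4);T[:3,:3]=R.from_rotvec(s["eef_rot"]).as_matrix();T[:3,3]=s["position"]
        d["c2w"]=T@d["T_tool_cam"]
    else: d["c2w"]=np.linalg.inv(d["world_to_cam"])
    if fn: cv2.imwrite("pics/"+fn,d["img"][:,:,::-1])
    return d
def cloud(d):
    z=d["range_z"];K=d["mtx"];v,u=np.mgrid[:400,:640]
    P=np.stack([(u-K[0,2])/K[0,0]*z,(v-K[1,2])/K[1,1]*z,z],-1)
    W=P@d["c2w"][:3,:3].T+d["c2w"][:3,3]
    W[z==0]=np.nan
    return W
E
python3 - <<'E'
from h import *
s=ctrl.state()
for k,v in s.items(): print(k,np.round(v,4))
for c in ["scene","top","wrist"]:
    d=shot(c,c+"0.png"); print(c,np.round(d["mtx"],1).tolist(),np.round(d["c2w"],3).tolist())
    W=cloud(d);np.savez("/tmp/%s0.npz"%c,W=W,img=d["img"])
E
```

```text
clock 0.0
qpos [ 1.09    0.3203  1.5657 -0.      1.2574 -0.02  ]
dq [-0.0006  0.0008  0.0006  0.001  -0.      0.0009]
tau [-2.00000e-04 -4.15528e+01 -2.34157e+01 -1.00000e-04  8.40000e-03
 -0.00000e+00]
position [0.2555 0.5146 0.2445]
eef_rot [-7.1740e-01 -3.0581e+00  2.8000e-03]
force [-0.3401  0.0229 -0.3245]
ft_torque [ 0.0101  0.0144 -0.012 ]
finger_gap 0.0853
scene [[420.8, 0.0, 321.4], [0.0, 420.8, 197.6], [0.0, 0.0, 1.0]] [[-0.829, 0.34, -0.444, 0.939], [0.559, 0.498, -0.663, 0.67], [-0.004, -0.798, -0.603, 0.686], [0.0, 0.0, 0.0, 1.0]]
top [[515.6, 0.0, 326.9], [0.0, 515.6, 195.5], [0.0, 0.0, 1.0]] [[-0.026, -0.985, 0.169, 0.253], [-1.0, 0.025, -0.008, -0.027], [0.003, -0.169, -0.986, 1.17], [0.0, 0.0, 0.0, 1.0]]
wrist [[330.7, 0.0, 314.5], [0.0, 330.7, 200.4], [0.0, 0.0, 1.0]] [[0.444, 0.865, 0.234, 0.196], [0.896, -0.428, -0.118, 0.545], [-0.002, 0.262, -0.965, 0.373], [0.0, 0.0, 0.0, 1.0]]
```

View pics/scene0.png

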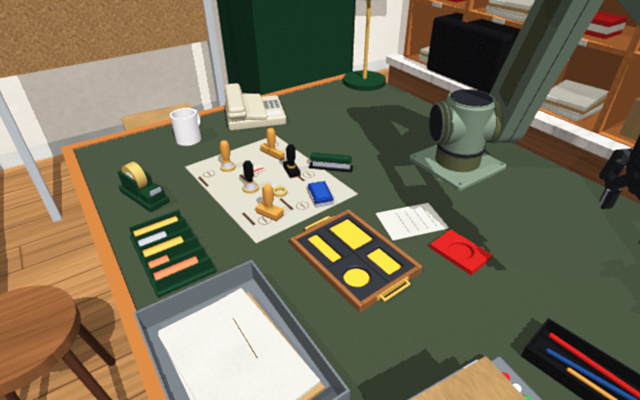

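View pics/top0.png

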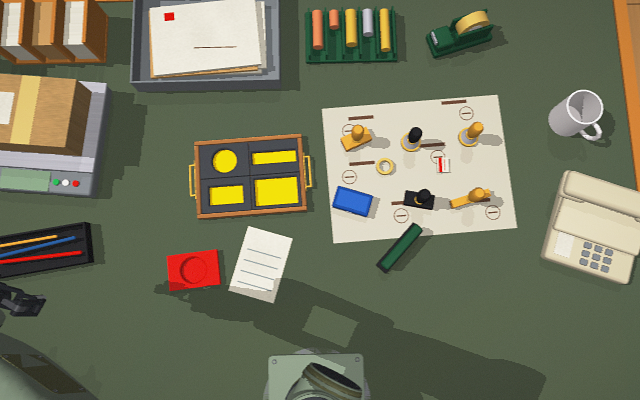

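View pics/wrist0.png

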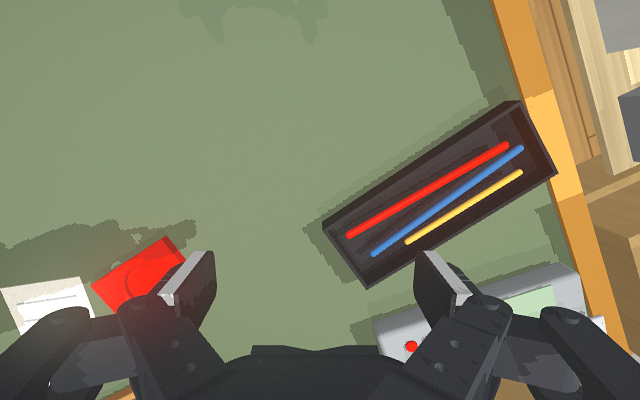

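The top view shows the tray around (252,176): round cut-out (225,161), line (275,158), block (227,195) and pad (277,191). The wooden stamps are block (356,137), round (472,133) and line (474,197). The black ones are round (413,137) and block (420,198). The blue tin is at (352,200) and the stapler at (400,247). The red decoy is at (194,270).

```bash
cat > m.py <<'E'
from h import *
for c in ["top","scene"]:
    d=shot(c); W=cloud(d)
    for n in ["round_stamp","block_stamp","line_stamp","ink_pad","round_cutout","block_cutout","line_cutout","pad_cutout"]:
        for r in ctrl.cut_out(c,n)[:3]:
            if r["conf"]<.3: continue
            m=r["region"]; P=W[m]; P=P[np.isfinite(P).all(1)]
            zmax=np.percentile(P[:,2],99)
            col=d["img"][m].mean(0).astype(int)
            out=[c,n,round(r["conf"],2),np.round(r["rect"]).astype(int).tolist(),col.tolist(),"n",len(P),"zmax",round(zmax,3)]
            if "stamp" in n:
                T=P[(P[:,2]>.06)]
                B=P[(P[:,2]<.022)&(P[:,2]>.004)]
                if len(T): out+=["hand",T.mean(0).round(4).tolist(), (T.min(0)/2+T.max(0)/2).round(4).tolist()]
                Q=P[(P[:,2]<.028)]
                if len(Q)>5:
                    rc=cv2.minAreaRect(Q[:,:2].astype(np.float32)*1000); out+=["foot",np.round(rc[0],1).tolist(),np.round(rc[1],1).tolist(),round(rc[2],1)]
            else:
                Q=P if "cut" in n else P[P[:,2]>.018]
                rc=cv2.minAreaRect(Q[:,:2].astype(np.float32)*1000); out+=["medz",round(np.median(P[:,2]),4),"rect",np.round(rc[0],1).tolist(),np.round(rc[1],1).tolist(),round(rc[2],1)]
            print(*out)
E
python3 m.py
```

```text
top round_stamp 0.75 [457, 122, 485, 146] [179, 145, 84] n 397 zmax 0.091 hand [0.5801, -0.3639, 0.0819] [0.5814, -0.366, 0.0773] foot [581.6, -364.9] [42.7, 38.8] 42.5
top block_stamp 0.87 [340, 125, 375, 154] [195, 145, 62] n 524 zmax 0.091 hand [0.5802, -0.1043, 0.0824] [0.5827, -0.105, 0.0768] foot [594.0, -104.4] [53.7, 72.9] 23.1
top line_stamp 0.7 [446, 186, 488, 208] [199, 149, 63] n 420 zmax 0.092 hand [0.4354, -0.3559, 0.0826] [0.4371, -0.3582, 0.0772] foot [441.1, -356.9] [31.2, 90.2] 19.3
top ink_pad 0.69 [331, 187, 373, 217] [56, 102, 185] n 897 zmax 0.029 medz 0.024 rect [437.2, -91.2] [83.6, 50.3] 71.7
top round_cutout 0.83 [198, 142, 248, 178] [116, 111, 60] n 1608 zmax 0.021 medz 0.0153 rect [539.4, 199.3] [81.1, 112.6] 0.8
top round_cutout 0.57 [168, 252, 216, 293] [219, 30, 24] n 1740 zmax 0.018 medz 0.0115 rect [293.5, 266.4] [80.2, 111.5] 6.9
top block_cutout 0.96 [202, 177, 253, 216] [128, 123, 54] n 1706 zmax 0.021 medz 0.0145 rect [459.7, 195.6] [80.7, 113.4] 3.3
top line_cutout 0.93 [248, 139, 300, 176] [121, 116, 57] n 1593 zmax 0.021 medz 0.0152 rect [545.4
[... 962 characters left out ...]
33] n 1313 zmax 0.016 medz 0.0125 rect [292.1, 270.1] [80.3, 113.6] 7.6
scene round_cutout 0.56 [325, 255, 390, 304] [108, 103, 66] n 1472 zmax 0.02 medz 0.0165 rect [539.7, 202.6] [83.1, 115.4] 3.1
scene round_cutout 0.44 [242, 159, 259, 193] [115, 104, 86] n 362 zmax 0.089 medz 0.0315 rect [564.3, -241.2] [81.3, 43.9] 50.2
scene block_cutout 0.9 [356, 240, 412, 280] [118, 112, 65] n 1332 zmax 0.02 medz 0.016 rect [459.1, 198.3] [84.2, 115.5] 3.2
scene line_cutout 0.57 [299, 227, 351, 266] [111, 105, 63] n 1174 zmax 0.02 medz 0.0162 rect [542.7, 87.8] [83.0, 116.1] 2.0
scene pad_cutout 0.6 [324, 214, 373, 249] [181, 167, 65] n 1007 zmax 0.019 medz 0.0087 rect [466.0, 84.0] [77.2, 116.9] 3.7
```

```bash
cat >> h.py <<'E'
def pose():
    s=ctrl.state();return np.array(s["position"]),R.from_rotvec(s["eef_rot"]).as_matrix(),s
def jaw(M): # jaw axis angle in world (mod 180)
    return np.degrees(np.arctan2(M[1,1],M[0,1]))
def plan(xyz,jawdeg=None):
    p,M,s=pose(); d=np.array(xyz)-p
    print("t",round(s["clock"],2),"pos",p.round(4),"jaw",round(jaw(M),1),"tilt",round(np.degrees(np.arccos(-M[2,2])),2),"gap",round(s["finger_gap"],4),"F",np.round(s["force"],1),"q",np.round(s["qpos"],2))
    print("tool shift total",(M.T@d).round(4), "norm",round(np.linalg.norm(d),3))
    dj=0
    if jawdeg is not None:
        dj=(jawdeg-jaw(M)+90)%180-90
        print("world yaw delta deg",round(dj,1)," tool rz total",round(-np.radians(dj),4))
    n=int(np.ceil(max(np.linalg.norm(d)/.04,abs(np.radians(dj))/.13,1)))
    print("n rows",n)
    # rows: interpolate
    yaw=np.arctan2(M[1,1],M[0,1]); off=[]
    for i in range(n):
        th=np.radians(dj)/n*i
        Mi=R.from_rotvec([0,0,th]).as_matrix()@M
        off.append((Mi.T@(d/n)).round(4).tolist())
    print("offset",off); print("rz",round(-np.radians(dj)/n,4))
E
python3 - <<'E'
from h import *
d=shot("top"); im=d["img"][:,:,::-1]
a=cv2.resize(im[115:225,310:510],None,fx=4,fy=4,interpolation=cv2.INTER_CUBIC); cv2.imwrite("pics/tcrop.png",a)
# yellow floors at z=.007
K=d["mtx"];C=d["c2w"]
def ray(uv,z):
    r=np.c_[(uv[:,0]-K[0,2])/K[0,0],(uv[:,1]-K[1,2])/K[1,1],np.ones(len(uv))]@C[:3,:3].T
    return (C[:3,3]+r*((z-C[2,3])/r[:,2])[:,None])[:,:2]
hsv=cv2.cvtColor(np.ascontiguousarray(im),cv2.COLOR_BGR2HSV)
y=((hsv[:,:,0]>24)&(hsv[:,:,0]<34)&(hsv[:,:,1]>180)&(hsv[:,:,2]>120)).astype(np.uint8); y[:,320:]=0; y[:130]=0; y[225:]=0;y[:,:196]=0
n,l,st,ce=cv2.connectedComponentsWithStats(y)
for i in range(1,n):
    if st[i,4]<100: continue
    v,u=np.where(l==i); w=ray(np.c_[u,v].astype(float),.007)*1000
    rc=cv2.minAreaRect(w.astype(np.float32)); print(ce[i].round(1),st[i,4],"mean",w.mean(0).round(1),"rect",np.round(rc[0],1),np.round(rc[1],1),round(rc[2],1))
plan([0.48,-0.2,0.30],90)
E
```

```text
[225.3 160.8] 364 mean [539.9 197.3] rect [540.1 197.4] [47.2 50.8] 45.2
[274.6 157.1] 438 mean [545.9  83.3] rect [546.1  83.3] [25.8 94.9] 3.1
[277. 191.] 1008 mean [465.8  78.5] rect [465.8  78.4] [60.3 89.9] 3.2
[226.9 194.9] 521 mean [459.7 193. ] rect [459.7 193. ] [40.3 69.7] 3.6
t 1.1 pos [0.2557 0.515  0.2453] jaw 63.6 tilt 0.0 gap 0.0851 F [ 0.5 -0.9  0.6] q [ 1.09  0.32  1.56 -0.    1.26 -0.02]
tool shift total [-0.5188 -0.5407 -0.0547] norm 0.751
world yaw delta deg 26.4  tool rz total -0.4607
n rows 19
offset [[-0.0273, -0.0285, -0.0029], [-0.0266, -0.0291, -0.0029], [-0.0259, -0.0298, -0.0029], [-0.0252, -0.0304, -0.0029], [-0.0244, -0.031, -0.0029], [-0.0237, -0.0316, -0.0029], [-0.0229, -0.0321, -0.0029], [-0.0221, -0.0327, -0.0029], [-0.0213, -0.0332, -0.0029], [-0.0205, -0.0337, -0.0029], [-0.0197, -0.0342, -0.0029], [-0.0188, -0.0347, -0.0029], [-0.018, -0.0351, -0.0029], [-0.0171, -0.0355, -0.0029], [-0.0163, -0.0359, -0.0029], [-0.0154, -0.0363, -0.0029], [-0.0145, -0.0367, -0.0029], [-0.0136, -0.037, -0.0029], [-0.0127, -0.0373, -0.0029]]
rz -0.0242
```

View pics/tcrop.png

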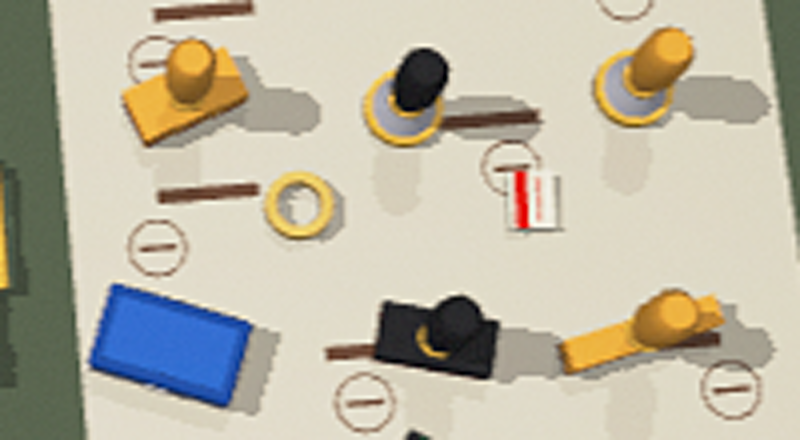

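Crop check: the wooden block stamp (190,90), wooden round stamp (640,80) and wooden line stamp (665,325) are the wanted ones. The black pair, (420,80) and (440,335), are not. I'll look at the tray from the wrist first.

```bash
python3 - <<'E'
from h import *
plan([0.48,0.14,0.27],90)
E
```

```text
t 1.1 pos [0.2557 0.515  0.2453] jaw 63.6 tilt 0.0 gap 0.0851 F [ 0.5 -0.9  0.6] q [ 1.09  0.32  1.56 -0.    1.26 -0.02]
tool shift total [-0.3677 -0.2362 -0.0247] norm 0.438
world yaw delta deg 26.4  tool rz total -0.4607
n rows 11
offset [[-0.0334, -0.0215, -0.0022], [-0.0325, -0.0229, -0.0022], [-0.0315, -0.0242, -0.0022], [-0.0305, -0.0255, -0.0022], [-0.0294, -0.0267, -0.0022], [-0.0282, -0.028, -0.0022], [-0.027, -0.0291, -0.0022], [-0.0258, -0.0302, -0.0022], [-0.0245, -0.0313, -0.0022], [-0.0232, -0.0323, -0.0022], [-0.0218, -0.0332, -0.0022]]
rz -0.0419
```

>>> play_rows:
  hand: [1, 1, 1, 1, 1, 1, 1, 1]
  offset:
    - [-0.033, -0.021, -0.003]
    - [-0.032, -0.023, -0.003]
    - [-0.031, -0.025, -0.003]
    - [-0.03, -0.026, -0.003]
    - [-0.029, -0.027, -0.003]
    - [-0.028, -0.028, -0.003]
    - [-0.027, -0.029, -0.003]
    - [-0.026, -0.03, -0.003]
  rotation:
    - [0, 0, -0.042]
    - [0, 0, -0.042]
    - [0, 0, -0.042]
    - [0, 0, -0.042]
    - [0, 0, -0.042]
    - [0, 0, -0.042]
    - [0, 0, -0.042]
    - [0, 0, -0.042]

```text
clock: 1.9
position: [0.417, 0.2409, 0.2697]
eef_rot: [0.193, 3.135, 0.001]
force: [0.8, -0.4, 0.0]
finger_gap: 0.0854
```

>>> play_rows:
  hand: [1, 1, 1, 1]
  offset:
    - [-0.025, -0.031, 0]
    - [-0.023, -0.032, 0]
    - [-0.022, -0.033, 0]
    - [0, 0, 0]
  rotation:
    - [0, 0, -0.042]
    - [0, 0, -0.042]
    - [0, 0, -0.042]
    - [0, 0, 0]

```text
clock: 2.3
position: [0.4803, 0.1374, 0.2693]
eef_rot: [0.005, 3.14, -0.002]
force: [0.2, 0.2, -0.1]
finger_gap: 0.0854
```

```bash
cat >> h.py <<'E'
def ray(d,uv,z):
    K=d["mtx"];C=d["c2w"];uv=np.atleast_2d(np.array(uv,float))
    r=np.c_[(uv[:,0]-K[0,2])/K[0,0],(uv[:,1]-K[1,2])/K[1,1],np.ones(len(uv))]@C[:3,:3].T
    return (C[:3,3]+r*((z-C[2,3])/r[:,2])[:,None])[:,:2]
E
cat > yel.py <<'E'
from h import *
import sys
d=shot("wrist",sys.argv[1]); im=np.ascontiguousarray(d["img"][:,:,::-1])
hsv=cv2.cvtColor(im,cv2.COLOR_BGR2HSV)
y=((hsv[:,:,0]>24)&(hsv[:,:,0]<34)&(hsv[:,:,1]>180)&(hsv[:,:,2]>100)).astype(np.uint8)
n,l,st,ce=cv2.connectedComponentsWithStats(y)
for i in range(1,n):
    if st[i,4]<300: continue
    v,u=np.where(l==i); w=ray(d,np.c_[u,v],.007)*1000
    rc=cv2.minAreaRect(w.astype(np.float32)); print(ce[i].round(1),st[i,4],"mean",w.mean(0).round(1),"rect",np.round(rc[0],1),np.round(rc[1],1),round(rc[2],1))
print("cam",d["c2w"][:3,3].round(3))
plan([0.45,-0.18,0.27],90)
E
python3 yel.py w1.png
```

```text
[268.4 153.9] 4240 mean [463.7  83.6] rect [464.4  83.4] [61.7 95.7] 3.2
[365.3 148.6] 2279 mean [457.7 197.5] rect [458.1 197.3] [41.4 75. ] 3.2
[366.5 214. ] 1442 mean [538.2 202.1] rect [538.4 202.1] [53.5 51.9] 89.9
[274.5 219.4] 1584 mean [544.9  88. ] rect [545.1  87.9] [26.  99.7] 3.2
cam [0.414 0.139 0.397]
t 2.35 pos [0.4791 0.1392 0.2692] jaw 89.8 tilt 0.01 gap 0.0851 F [-1.  -0.2 -0.2] q [ 0.26  0.18  1.69  0.    1.27 -1.31]
tool shift total [ 0.0281 -0.3193 -0.0008] norm 0.32
world yaw delta deg 0.2  tool rz total -0.0029
n rows 9
offset [[0.0031, -0.0355, -0.0001], [0.0031, -0.0355, -0.0001], [0.0031, -0.0355, -0.0001], [0.0032, -0.0355, -0.0001], [0.0032, -0.0355, -0.0001], [0.0032, -0.0355, -0.0001], [0.0032, -0.0355, -0.0001], [0.0032, -0.0355, -0.0001], [0.0032, -0.0355, -0.0001]]
rz -0.0003
```

View pics/w1.png

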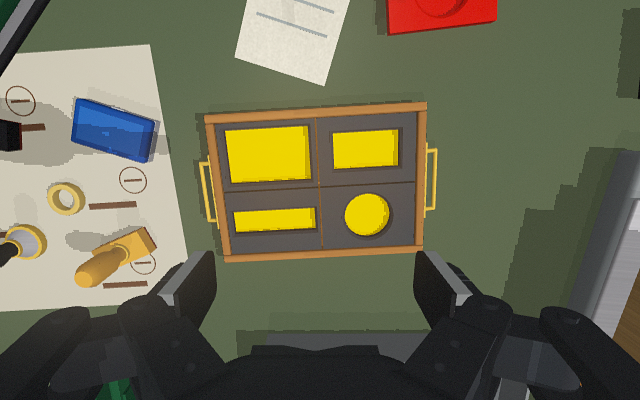

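The wrist view shows all four yellow floors: pad (268,154), block (365,149), line (274,219) and round (366,214). Their sizes match the description, and the tray is turned by 3.2°. Next I'll look over the stamps.

>>> play_rows:
  hand: [1, 1, 1, 1, 1, 1, 1, 1]
  offset:
    - [0, -0.045, 0]
    - [0, -0.045, 0]
    - [0, -0.045, 0]
    - [0, -0.045, 0]
    - [0, -0.045, 0]
    - [0, -0.045, 0]
    - [0, -0.045, 0]
    - [0, -0.045, 0]
  rotation:
    - [0, 0, 0]
    - [0, 0, 0]
    - [0, 0, 0]
    - [0, 0, 0]
    - [0, 0, 0]
    - [0, 0, 0]
    - [0, 0, 0]
    - [0, 0, 0]

```text
clock: 3.15
position: [0.4787, -0.2196, 0.2695]
eef_rot: [-0.003, 3.141, 0.001]
force: [1.3, 0.0, 0.9]
finger_gap: 0.0851
```

>>> play_rows:
  hand: [1, 1]
  offset:
    - [0, 0, 0]
    - [0, 0, 0]
  rotation:
    - [0, 0, 0]
    - [0, 0, 0]

```text
clock: 3.35
position: [0.4787, -0.2187, 0.269]
eef_rot: [0.0, -3.141, -0.002]
force: [-0.0, 1.0, 0.6]
finger_gap: 0.0853
```

```bash
cat > st.py <<'E'
from h import *
import sys
d=shot("wrist",sys.argv[1]); W=cloud(d); np.savez("/tmp/w.npz",W=W,img=d["img"],c2w=d["c2w"],mtx=d["mtx"])
print("cam",d["c2w"][:3,3].round(3))
for n in ["round_stamp","block_stamp","line_stamp","ink_pad"]:
    for r in ctrl.cut_out("wrist",n)[:3]:
        if r["conf"]<.3: continue
        m=r["region"]; m2=cv2.erode(m.astype(np.uint8),np.ones((3,3)))>0
        P=W[m2]; P=P[np.isfinite(P).all(1)]; col=d["img"][m].mean(0).astype(int)
        out=[n,round(r["conf"],2),np.round(r["rect"]).astype(int).tolist(),col.tolist(),len(P),"z99",np.percentile(P[:,2],99).round(4)]
        top=P[P[:,2]>P[:,2].max()-.004]; out+=["topc",top.mean(0).round(4).tolist()]
        Q=P[(P[:,2]>.016)&(P[:,2]<.026)] if n!="round_stamp" else P[(P[:,2]>.004)&(P[:,2]<.026)]
        if len(Q)>5:
            rc=cv2.minAreaRect(Q[:,:2].astype(np.float32)*1000); out+=["foot",np.round(rc[0],1).tolist(),np.round(rc[1],1).tolist(),round(rc[2],1)]
        print(*out)
plan([0.48,-0.22,.27],90)
E
python3 st.py w2.png
```

```text
cam [ 0.413 -0.218  0.397]
round_stamp 0.82 [162, 232, 219, 275] [137, 118, 82] 609 z99 0.0778 topc [0.5712, -0.3703, 0.08] foot [573.7, -364.5] [44.3, 26.5] 89.6
block_stamp 0.79 [379, 227, 435, 282] [146, 109, 50] 1378 z99 0.0805 topc [0.581, -0.1156, 0.081] foot [582.1, -103.5] [32.0, 63.0] 24.1
line_stamp 0.81 [150, 112, 232, 152] [163, 123, 53] 1532 z99 0.0885 topc [0.4363, -0.3566, 0.0873] foot [436.3, -356.3] [19.0, 88.6] 17.4
ink_pad 0.83 [381, 102, 468, 166] [58, 90, 150] 3329 z99 0.0258 topc [0.4353, -0.0907, 0.024] foot [435.6, -90.5] [82.0, 49.4] 72.1
t 3.6 pos [ 0.4789 -0.2177  0.2695] jaw 90.2 tilt 0.02 gap 0.0855 F [ 0.1  0.9 -0.9] q [-0.45  0.23  1.63  0.    1.28 -2.02]
tool shift total [-0.0011 -0.0023 -0.0005] norm 0.003
world yaw delta deg -0.2  tool rz total 0.0033
n rows 1
offset [[-0.0011, -0.0023, -0.0005]]
rz 0.0033
```

View pics/w2.png

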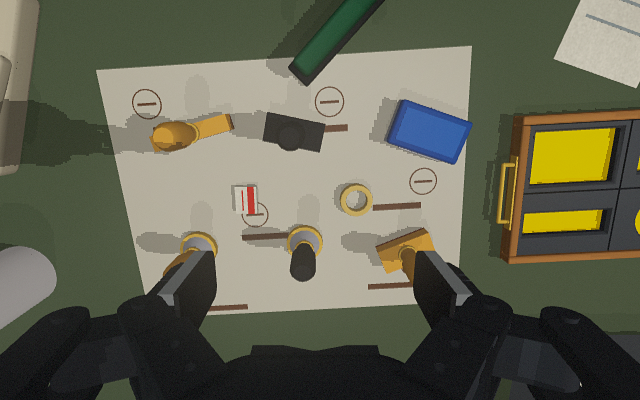

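The wrist view shows the wooden line stamp (190,133), ink pad (430,132), round stamp (197,245, partly hidden) and block stamp (405,245). Foot sizes match: 19x89, 82x49 and 32x63 mm. The tin goes first.

```bash
sed -i 's/def plan(xyz,jawdeg=None):/def plan(xyz,jawdeg=None,turn=None,nmin=1):/; s/^    n=int(np.ceil(max(np.linalg.norm(d)\/.04,abs(np.radians(dj))\/.13,1)))/    if turn is not None: dj=turn\n    n=int(np.ceil(max(np.linalg.norm(d)\/.042,abs(np.radians(dj))\/.145,nmin)))/' h.py; sed -i 's/\.round(4)\.tolist())$/.round(3).tolist())/' h.py
python3 -c "
from h import *
plan([.4355,-.0905,.14],turn=-108.1)"
```

```text
t 3.6 pos [ 0.4789 -0.2177  0.2695] jaw 90.2 tilt 0.02 gap 0.0855 F [ 0.1  0.9 -0.9] q [-0.45  0.23  1.63  0.    1.28 -2.02]
tool shift total [0.043  0.1273 0.1295] norm 0.187
n rows 14
offset [[0.003, 0.009, 0.009], [0.004, 0.009, 0.009], [0.005, 0.008, 0.009], [0.006, 0.007, 0.009], [0.007, 0.006, 0.009], [0.008, 0.005, 0.009], [0.009, 0.004, 0.009], [0.009, 0.003, 0.009], [0.009, 0.002, 0.009], [0.01, 0.0, 0.009], [0.01, -0.001, 0.009], [0.009, -0.002, 0.009], [0.009, -0.003, 0.009], [0.008, -0.005, 0.009]]
rz 0.1348
```

>>> play_rows:
  hand: [0.84, 0.84, 0.84, 0.84, 0.84, 0.84, 0.84, 0.84]
  offset:
    - [0.003, 0.009, 0.009]
    - [0.004, 0.009, 0.009]
    - [0.005, 0.008, 0.009]
    - [0.006, 0.007, 0.009]
    - [0.007, 0.006, 0.009]
    - [0.008, 0.005, 0.009]
    - [0.009, 0.004, 0.009]
    - [0.009, 0.003, 0.009]
  rotation:
    - [0, 0, 0.135]
    - [0, 0, 0.135]
    - [0, 0, 0.135]
    - [0, 0, 0.135]
    - [0, 0, 0.135]
    - [0, 0, 0.135]
    - [0, 0, 0.135]
    - [0, 0, 0.135]

```text
clock: 4.4
position: [0.4551, -0.1456, 0.1972]
eef_rot: [1.619, 2.692, 0.0]
force: [-0.1, -0.1, 0.9]
finger_gap: 0.0713
```

>>> play_rows:
  hand: [0.84, 0.84, 0.84, 0.84, 0.84, 0.84, 0.84]
  offset:
    - [0.009, 0.002, 0.009]
    - [0.01, 0, 0.009]
    - [0.01, -0.001, 0.009]
    - [0.009, -0.002, 0.009]
    - [0.009, -0.003, 0.009]
    - [0.008, -0.005, 0.009]
    - [0, 0, 0]
  rotation:
    - [0, 0, 0.135]
    - [0, 0, 0.135]
    - [0, 0, 0.135]
    - [0, 0, 0.135]
    - [0, 0, 0.135]
    - [0, 0, 0.135]
    - [0, 0, 0]

```text
clock: 5.1
position: [0.4359, -0.0908, 0.1425]
eef_rot: [-2.541, -1.844, 0.003]
force: [-0.4, -1.3, -0.7]
finger_gap: 0.0719
```

```bash
python3 st.py w3.png; python3 -c "
from h import *
plan([.4355,-.0905,.024],-17.9)"
```

```text
cam [ 0.457 -0.027  0.271]
block_stamp 0.83 [455, 106, 590, 200] [167, 126, 52] 6168 z99 0.0882 topc [0.5814, -0.1019, 0.0871] foot [582.2, -102.7] [32.2, 66.0] 23.2
ink_pad 0.71 [280, 142, 348, 251] [65, 101, 166] 6625 z99 0.0256 topc [0.4366, -0.0875, 0.024] foot [435.6, -88.8] [83.3, 50.9] 71.8
t 5.35 pos [ 0.4379 -0.0927  0.1439] jaw -18.1 tilt 0.09 gap 0.0717 F [-0.6  0.8  0.1] q [-0.23  0.22  1.99  0.    0.93  0.08]
tool shift total [-0.1079  0.0798 -0.126 ] norm 0.184
world yaw delta deg -71.9  tool rz total 1.2544
n rows 9
offset [[-0.012, 0.009, -0.014], [-0.011, 0.01, -0.014], [-0.009, 0.012, -0.014], [-0.007, 0.013, -0.014], [-0.005, 0.014, -0.014], [-0.004, 0.015, -0.014], [-0.001, 0.015, -0.014], [0.001, 0.015, -0.014], [0.003, 0.015, -0.014]]
rz 0.1394
t 5.35 pos [ 0.4379 -0.0927  0.1439] jaw -18.1 tilt 0.09 gap 0.0717 F [-0.6  0.8  0.1] q [-0.23  0.22  1.99  0.    0.93  0.08]
tool shift total [ 0.0013 -0.0031  0.1199] norm 0.12
world yaw delta deg 0.2  tool rz total -0.004
n rows 3
offset [[0.0, -0.001, 0.04], [0.0, -0.001, 0.04], [0.0, -0.001, 0.04]]
rz -0.0013
```

View pics/w3.png

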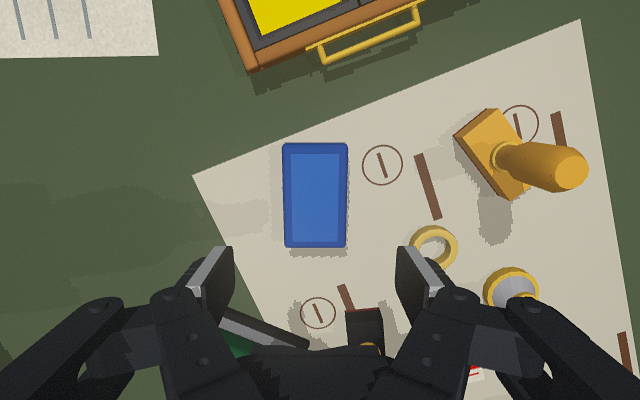

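>>> play_rows:
  hand: [0.84, 0.84, 0.84, 0.84, 0.84]
  offset:
    - [0.001, 0, 0.035]
    - [0, 0, 0.035]
    - [0, 0, 0.03]
    - [0, 0, 0.018]
    - [0, 0, 0]
  rotation:
    - [0, 0, 0]
    - [0, 0, 0]
    - [0, 0, 0]
    - [0, 0, 0]
    - [0, 0, 0]

```text
clock: 5.85
position: [0.4364, -0.0915, 0.0236]
eef_rot: [-2.542, -1.84, 0.005]
force: [0.2, -0.3, -0.0]
finger_gap: 0.0719
```

>>> play_rows:
  hand: [0.45, 0.45, 0.45, 0.45, 0.45]
  offset:
    - [0, 0, 0]
    - [0, 0, 0]
    - [0, 0, 0]
    - [0, 0, 0]
    - [0, 0, 0]
  rotation:
    - [0, 0, 0]
    - [0, 0, 0]
    - [0, 0, 0]
    - [0, 0, 0]
    - [0, 0, 0]
  force: 40

```text
clock: 6.35
position: [0.4386, -0.0919, 0.0265]
eef_rot: [2.543, 1.841, 0.003]
force: [-0.0, -0.8, 7.1]
finger_gap: 0.0487
```

```bash
python3 -c "
from h import *
shot('wrist','w4.png'); plan([.4355,-.0905,.024],-17.9)"
```

```text
t 6.4 pos [ 0.4386 -0.0919  0.0265] jaw -18.2 tilt 0.17 gap 0.0486 F [-0.3 -0.9  7.4] q [-0.23  0.4   2.13 -0.    0.61  0.09]
tool shift total [ 0.0003 -0.0034  0.0025] norm 0.004
world yaw delta deg 0.3  tool rz total -0.0054
n rows 1
offset [[0.0, -0.003, 0.003]]
rz -0.0054
```

View pics/w4.png

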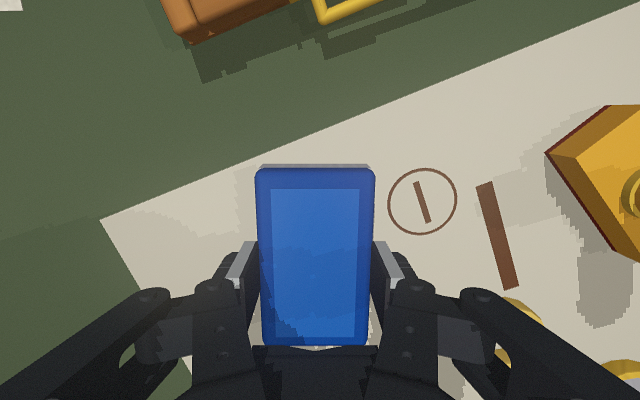

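>>> play_rows:
  hand: [0.45, 0.45, 0.45, 0.45]
  offset:
    - [0, 0, -0.02]
    - [0, 0, -0.03]
    - [0, 0, -0.03]
    - [0, 0, 0]
  rotation:
    - [0, 0, 0]
    - [0, 0, 0]
    - [0, 0, 0]
    - [0, 0, 0]
  force: 60

```text
clock: 6.8
position: [0.4401, -0.0921, 0.1087]
eef_rot: [2.54, 1.838, 0.009]
force: [0.6, 0.1, -2.1]
finger_gap: 0.0478
```

```bash
cat > pad.py <<'E'
from h import *
import sys
d=shot("wrist",sys.argv[1]); W=cloud(d); h=cv2.cvtColor(np.ascontiguousarray(d["img"]),cv2.COLOR_RGB2HSV)
m=(h[:,:,0]>100)&(h[:,:,0]<125)&(h[:,:,1]>120)
n,l,st,_=cv2.connectedComponentsWithStats(m.astype(np.uint8)); m=l==1+np.argmax(st[1:,4])
P=W[m];P=P[np.isfinite(P).all(1)]; zt=np.percentile(P[:,2],80); T=P[P[:,2]>zt-.004]
A=np.c_[T[:,:2],np.ones(len(T))]; co=np.linalg.lstsq(A,T[:,2],rcond=None)[0]
rc=cv2.minAreaRect(T[:,:2].astype(np.float32)*1000); print("top z",zt.round(4),"slope",co[:2].round(3),"rect",np.round(rc[0],1),np.round(rc[1],1),round(rc[2],1))
p,M,s=pose(); print("pad centre rel TCP in tool",(M.T@(np.r_[np.array(rc[0])/1000,zt]-p)).round(4))
plan([.464,.0835,.13],3.2)
E
python3 pad.py w5.png
```

```text
top z 0.1064 slope [ 0.005 -0.006] rect [440.8 -90.1] [83.6 49.5] 71.9
pad centre rel TCP in tool [0.0022 0.0014 0.0004]
t 6.85 pos [ 0.4387 -0.0918  0.1068] jaw -18.2 tilt 0.27 gap 0.0479 F [-0.4 -0.1 -1.4] q [-0.23  0.27  2.05  0.    0.83  0.09]
tool shift total [ 0.1744 -0.0306 -0.0232] norm 0.179
world yaw delta deg 21.4  tool rz total -0.3738
n rows 5
offset [[0.035, -0.006, -0.005], [0.035, -0.004, -0.005], [0.035, -0.001, -0.005], [0.035, 0.002, -0.005], [0.035, 0.004, -0.005]]
rz -0.0748
```

View pics/w5.png

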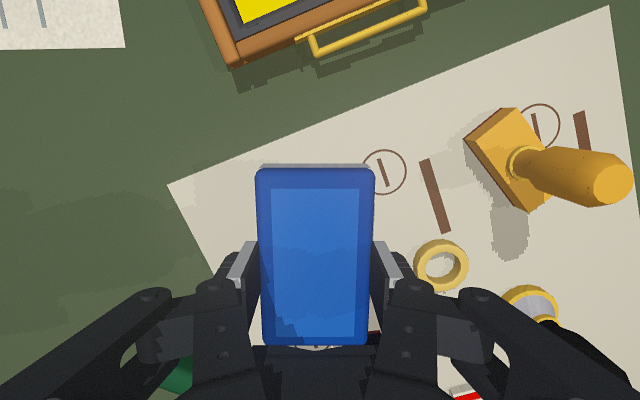

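>>> play_rows:
  hand: [0.45, 0.45, 0.45, 0.45, 0.45, 0.45]
  offset:
    - [0.035, -0.006, -0.003]
    - [0.035, -0.004, -0.003]
    - [0.035, -0.002, -0.003]
    - [0.034, 0.001, -0.003]
    - [0.034, 0.004, 0]
    - [0, 0, 0]
  rotation:
    - [0, 0, -0.075]
    - [0, 0, -0.075]
    - [0, 0, -0.075]
    - [0, 0, -0.075]
    - [0, 0, -0.075]
    - [0, 0, 0]

```text
clock: 7.45
position: [0.4597, 0.084, 0.1159]
eef_rot: [-2.15, -2.288, 0.001]
force: [0.1, -0.1, -1.3]
finger_gap: 0.0486
```

```bash
sed -i 's/^plan.*/plan([.463,.0815,.034],3.2)/' pad.py; python3 pad.py w6.png
```

```text
top z 0.1136 slope [-0.003 -0.004] rect [459.8  86.1] [49.7 83.7] 3.5
pad centre rel TCP in tool [0.0037 0.0009 0.0022]
t 7.5 pos [0.4591 0.0824 0.1158] jaw 3.4 tilt 0.16 gap 0.0481 F [ 0.5 -0.7 -1.9] q [0.15 0.28 1.99 0.   0.87 0.09]
tool shift total [-0.0011  0.004   0.0818] norm 0.082
world yaw delta deg -0.2  tool rz total 0.0043
n rows 2
offset [[-0.001, 0.002, 0.041], [-0.001, 0.002, 0.041]]
rz 0.0021
```

View pics/w6.png

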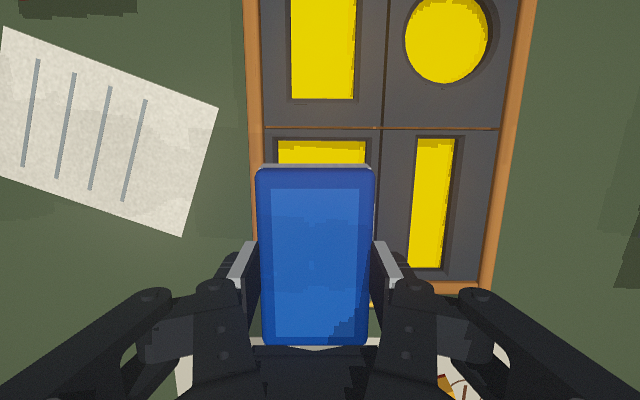

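```bash
python3 yel.py w7.png | head -5
```

```text
[323.4  47. ] 6103 mean [458.4 189.6] rect [458.4 188.7] [41.9 57.9] 3.2
[447.3  36.5] 5510 mean [538.7 200.9] rect [538.8 198.7] [54.1 47.4] 3.4
[431.1 198.9] 4519 mean [545.   90.6] rect [545.1  87.7] [25.9 99.4] 3.2
[322.4 150.5] 2071 mean [462.2 122.2] rect [462.1 122.1] [61.6 17. ] 2.8
cam [0.456 0.149 0.244]
```

>>> play_rows:
  hand: [0.45, 0.45, 0.45, 0.45]
  offset:
    - [-0.002, 0.004, 0.035]
    - [0, 0, 0.025]
    - [0, 0, 0.01]
    - [0, 0, 0]
  rotation:
    - [0, 0, 0.004]
    - [0, 0, 0]
    - [0, 0, 0]
    - [0, 0, 0]

```text
clock: 7.95
position: [0.4626, 0.0782, 0.0458]
eef_rot: [-2.162, -2.276, 0.006]
force: [-0.0, 0.3, -1.2]
finger_gap: 0.0482
```

```bash
python3 pad.py w8.png; python3 yel.py w8b.png|head -4
```

```text
top z 0.0434 slope [-0.005 -0.005] rect [462.7  80.4] [49.9 83.5] 2.9
pad centre rel TCP in tool [ 0.0019 -0.001   0.0035]
t 8.0 pos [0.4638 0.0785 0.0469] jaw 3.0 tilt 0.09 gap 0.0479 F [-0.5  0.6 -2.3] q [0.14 0.39 2.06 0.   0.69 0.09]
tool shift total [ 0.003  -0.0006  0.0129] norm 0.013
world yaw delta deg 0.2  tool rz total -0.0041
n rows 1
offset [[0.003, -0.001, 0.013]]
rz -0.0041
[315.3  39.1] 7218 mean [459.1 177.4] rect [459.1 176.9] [42.  33.6] 3.0
[493.1  22.4] 4760 mean [540.2 188.7] rect [539.8 186.6] [52.3 22.6] 3.0
[468.5 212.4] 7375 mean [544.9  96.7] rect [545.2  92.4] [25.3 90.5] 3.2
[316.8 152.2] 2711 mean [462.6 125.3] rect [462.2 122.4] [61.7 17.3] 2.6
```

View pics/w8.png

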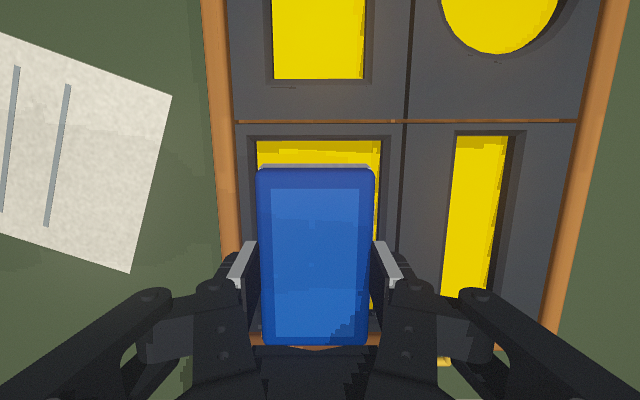

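>>> play_rows:
  hand: [0.45, 0.45, 0.45]
  offset:
    - [0.003, 0.001, 0]
    - [0, 0, 0.011]
    - [0, 0, 0]
  rotation:
    - [0, 0, 0]
    - [0, 0, 0]
    - [0, 0, 0]

```text
clock: 8.35
position: [0.4644, 0.0824, 0.0357]
eef_rot: [-2.161, -2.279, 0.001]
force: [-0.2, 0.2, -2.5]
finger_gap: 0.0477
```

```bash
python3 pad.py w9.png
```

```text
top z 0.0334 slope [-0.003 -0.005] rect [464.5  84.4] [49.7 83.9] 3.0
pad centre rel TCP in tool [0.002  0.0002 0.0026]
t 8.4 pos [0.4645 0.0824 0.0359] jaw 3.1 tilt 0.06 gap 0.0481 F [-0.2 -0.4 -1.4] q [0.15 0.41 2.07 0.   0.67 0.1 ]
tool shift total [-0.0008 -0.0015  0.0019] norm 0.003
world yaw delta deg 0.1  tool rz total -0.0025
n rows 1
offset [[-0.001, -0.002, 0.002]]
rz -0.0025
```

>>> play_rows:
  hand: [0.45, 0.7, 0.7, 0.75, 0.75, 0.8, 0.8, 0.8]
  offset:
    - [0, 0, 0.001]
    - [0, 0, 0]
    - [0, 0, 0]
    - [0, 0, 0]
    - [0, 0, -0.02]
    - [0, 0, -0.04]
    - [0, 0, -0.045]
    - [0, 0, 0]
  rotation:
    - [0, 0, 0]
    - [0, 0, 0]
    - [0, 0, 0]
    - [0, 0, 0]
    - [0, 0, 0]
    - [0, 0, 0]
    - [0, 0, 0]
    - [0, 0, 0]

```text
clock: 9.2
position: [0.4689, 0.0829, 0.1458]
eef_rot: [2.156, 2.274, 0.016]
force: [1.2, 0.0, -0.0]
finger_gap: 0.0682
```

```bash
python3 pad.py w10.png
```

```text
top z 0.0315 slope [-0.001 -0.002] rect [464.9  84.6] [49.4 83.1] 3.1
pad centre rel TCP in tool [ 0.002  -0.0029  0.1117]
t 9.25 pos [0.467  0.0826 0.1432] jaw 3.0 tilt 0.44 gap 0.0681 F [ 0.6  0.  -0.3] q [0.15 0.25 1.94 0.   0.93 0.1 ]
tool shift total [-0.001  -0.0049  0.1092] norm 0.109
world yaw delta deg 0.2  tool rz total -0.0029
n rows 3
offset [[-0.0, -0.002, 0.036], [-0.0, -0.002, 0.036], [-0.0, -0.002, 0.036]]
rz -0.001
```

View pics/w10.png

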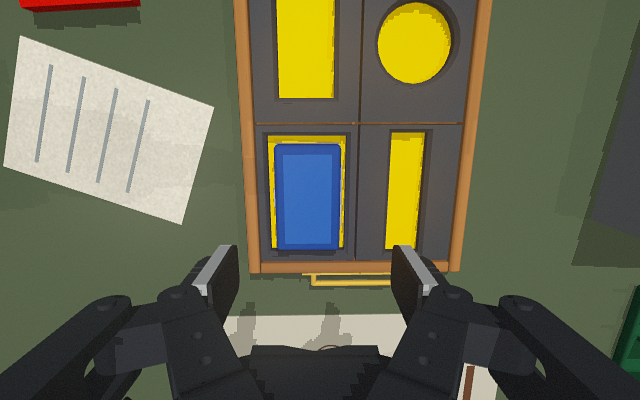

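The tin is seated: its top is at 31.5 mm, level, and its centre is within about 1.5 mm. The block stamp is next.

```bash
python3 -c "
from h import *
plan([.582,-.1025,.15],24)"
```

```text
t 9.25 pos [0.467  0.0826 0.1432] jaw 3.0 tilt 0.44 gap 0.0681 F [ 0.6  0.  -0.3] q [0.15 0.25 1.94 0.   0.93 0.1 ]
tool shift total [-0.1909  0.1051 -0.0061] norm 0.218
world yaw delta deg 21.0  tool rz total -0.3659
n rows 6
offset [[-0.032, 0.018, -0.001], [-0.033, 0.016, -0.001], [-0.034, 0.014, -0.001], [-0.034, 0.011, -0.001], [-0.035, 0.009, -0.001], [-0.036, 0.007, -0.001]]
rz -0.061
```

>>> play_rows:
  hand: [0.8, 0.8, 0.8, 0.8, 0.8, 0.8, 0.8, 0.8]
  offset:
    - [-0.032, 0.018, -0.001]
    - [-0.033, 0.016, -0.001]
    - [-0.034, 0.014, -0.001]
    - [-0.034, 0.011, -0.001]
    - [-0.035, 0.009, -0.001]
    - [-0.036, 0.007, 0]
    - [0, 0, 0]
    - [0, 0, 0]
  rotation:
    - [0, 0, -0.061]
    - [0, 0, -0.061]
    - [0, 0, -0.061]
    - [0, 0, -0.061]
    - [0, 0, -0.061]
    - [0, 0, -0.061]
    - [0, 0, 0]
    - [0, 0, 0]

```text
clock: 10.05
position: [0.5797, -0.1035, 0.1435]
eef_rot: [-1.712, -2.63, 0.001]
force: [-0.2, 0.7, 0.4]
finger_gap: 0.0682
```

```bash
sed -i 's/^plan.*/plan([.582,-.1025,.062],24)/' st.py; python3 st.py w11.png
```

```text
cam [ 0.554 -0.042  0.272]
block_stamp 0.84 [298, 158, 342, 244] [178, 136, 61] 3393 z99 0.0884 topc [0.5825, -0.1026, 0.0873] foot [582.9, -102.6] [31.0, 65.3] 23.3
t 10.3 pos [ 0.58   -0.1022  0.1451] jaw 24.1 tilt 0.05 gap 0.0684 F [-1.   0.3  0. ] q [-0.19  0.42  1.68  0.    1.05 -0.61]
tool shift total [-0.0011  0.0017  0.0831] norm 0.083
world yaw delta deg -0.1  tool rz total 0.0012
n rows 2
offset [[-0.001, 0.001, 0.042], [-0.001, 0.001, 0.042]]
rz 0.0006
```

View pics/w11.png

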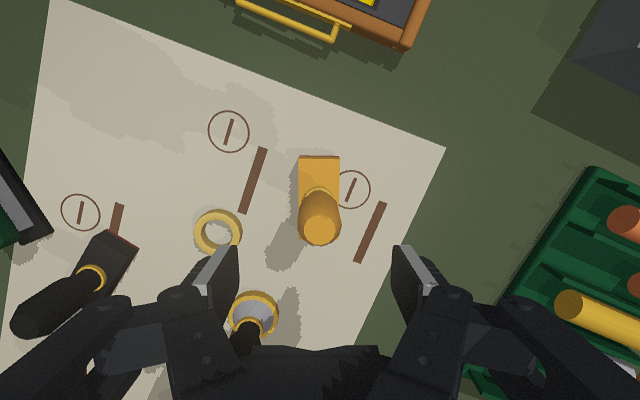

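>>> play_rows:
  hand: [0.8, 0.8, 0.8, 0.8]
  offset:
    - [-0.001, 0.002, 0.035]
    - [0, 0, 0.03]
    - [0, 0, 0.017]
    - [0, 0, 0]
  rotation:
    - [0, 0, 0]
    - [0, 0, 0]
    - [0, 0, 0]
    - [0, 0, 0]

```text
clock: 10.7
position: [0.5808, -0.1022, 0.0609]
eef_rot: [-1.707, -2.631, 0.003]
force: [-0.7, -0.8, -0.2]
finger_gap: 0.0685
```

>>> play_rows:
  hand: [0.2, 0.2, 0.2, 0.2, 0.2, 0.2, 0.2]
  offset:
    - [0, 0, 0]
    - [0, 0, 0]
    - [0, 0, 0]
    - [0, 0, 0]
    - [0, 0, 0]
    - [0, 0, 0]
    - [0, 0, 0]
  rotation:
    - [0, 0, 0]
    - [0, 0, 0]
    - [0, 0, 0]
    - [0, 0, 0]
    - [0, 0, 0]
    - [0, 0, 0]
    - [0, 0, 0]
  force: 60

```text
clock: 11.4
position: [0.5837, -0.1035, 0.0649]
eef_rot: [1.71, 2.633, 0.002]
force: [-0.9, 1.2, 7.0]
finger_gap: 0.0262
```

>>> play_rows:
  hand: [0.2, 0.2, 0.2, 0.2, 0.2]
  offset:
    - [0, 0, -0.02]
    - [0, 0, -0.03]
    - [0, 0, -0.03]
    - [0, 0, -0.03]
    - [0, 0, 0]
  rotation:
    - [0, 0, 0]
    - [0, 0, 0]
    - [0, 0, 0]
    - [0, 0, 0]
    - [0, 0, 0]

```text
clock: 11.9
position: [0.5854, -0.1039, 0.1781]
eef_rot: [1.706, 2.627, 0.006]
force: [0.0, -0.3, -0.6]
finger_gap: 0.0263
```

```bash
cat > held.py <<'E'
from h import *
import sys
d=shot("wrist",sys.argv[1]); W=cloud(d);p,M,s=pose()
L=(W-p)@M   # tool coords
h=cv2.cvtColor(np.ascontiguousarray(d["img"]),cv2.COLOR_RGB2HSV)
wood=(h[:,:,0]>8)&(h[:,:,0]<24)&(h[:,:,1]>130)
near=(np.abs(L[:,:,0])<.06)&(np.abs(L[:,:,1])<.06)&(L[:,:,2]>-.04)&(L[:,:,2]<.075)
m=wood&near; P=L[m]
print("z range",np.percentile(P[:,2],[1,50,99]).round(4))
H=P[(P[:,2]<-.012)]; print("handle top pts",len(H),(H[:,:2].min(0)).round(4),(H[:,:2].max(0)).round(4))
for a,b in ((.03,.075),):
    Q=P[(P[:,2]>a)&(P[:,2]<b)]
    if len(Q)>20:
        rc=cv2.minAreaRect(Q[:,:2].astype(np.float32)*1000); print("foot in tool xy n",len(Q),np.round(rc[0],1),np.round(rc[1],1),round(rc[2],1),"zmed",np.median(Q[:,2]).round(4),"extents",Q.min(0).round(4),Q.max(0).round(4))
        A=np.c_[Q[:,:2],np.ones(len(Q))]
a=[float(v) for v in sys.argv[2:]]
plan(a[:3],a[3])
E
python3 held.py w12.png .458 .1974 .152 3.2
```

```text
z range [-0.026  -0.0027  0.0563]
handle top pts 3908 [-0.0097 -0.0245] [0.014  0.0149]
foot in tool xy n 3664 [12.7  1.4] [40.5 31.9] 0.5 zmed 0.0429 extents [-0.0077 -0.0147  0.0301] [0.033  0.0175 0.0618]
t 11.95 pos [ 0.584  -0.1036  0.1756] jaw 24.0 tilt 0.3 gap 0.0264 F [ 0.5 -0.4 -1.4] q [-0.2   0.4   1.63  0.    1.11 -0.61]
tool shift total [0.3263 0.0072 0.0227] norm 0.327
world yaw delta deg -20.8  tool rz total 0.363
n rows 8
offset [[0.041, 0.001, 0.003], [0.041, -0.001, 0.003], [0.041, -0.003, 0.003], [0.041, -0.005, 0.003], [0.04, -0.006, 0.003], [0.04, -0.008, 0.003], [0.04, -0.01, 0.003], [0.039, -0.012, 0.003]]
rz 0.0454
```

View pics/w12.png

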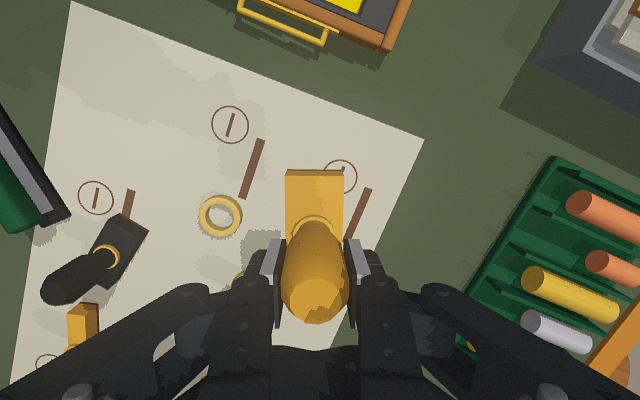

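>>> play_rows:
  hand: [0.2, 0.2, 0.2, 0.2, 0.2, 0.2, 0.2, 0.2]
  offset:
    - [0.041, 0.001, 0.003]
    - [0.041, -0.001, 0.003]
    - [0.041, -0.003, 0.003]
    - [0.041, -0.005, 0.003]
    - [0.04, -0.006, 0.003]
    - [0.04, -0.008, 0.003]
    - [0.04, -0.01, 0.003]
    - [0.039, -0.013, 0.003]
  rotation:
    - [0, 0, 0.045]
    - [0, 0, 0.045]
    - [0, 0, 0.045]
    - [0, 0, 0.045]
    - [0, 0, 0.045]
    - [0, 0, 0.045]
    - [0, 0, 0.045]
    - [0, 0, 0.045]

```text
clock: 12.75
position: [0.4535, 0.1998, 0.1479]
eef_rot: [-2.157, -2.283, 0.003]
force: [0.7, 0.4, -1.2]
finger_gap: 0.0266
```

>>> play_rows:
  hand: [0.2, 0.2]
  offset:
    - [0, 0, 0.03]
    - [0, 0, 0]
  rotation:
    - [0, 0, 0]
    - [0, 0, 0]

```text
clock: 12.95
position: [0.4514, 0.1984, 0.1155]
eef_rot: [-2.149, -2.286, 0.014]
force: [-1.2, -0.0, -0.4]
finger_gap: 0.0262
```

```bash
python3 held.py w13.png .457 .1974 .085 3.2;python3 yel.py w13b.png|head -5
```

```text
z range [-0.0219  0.0013  0.0607]
handle top pts 3640 [-0.0116 -0.0163] [0.0151 0.0334]
foot in tool xy n 3681 [14.2 -2. ] [40. 32.] 0.5 zmed 0.047 extents [-0.0057 -0.0181  0.0315] [0.0343 0.014  0.0679]
t 13.0 pos [0.453  0.1982 0.1172] jaw 3.4 tilt 0.37 gap 0.0262 F [ 1.2 -0.1 -1.4] q [ 0.39  0.32  1.93 -0.    0.9   0.33]
tool shift total [-0.001   0.0042  0.0321] norm 0.032
world yaw delta deg -0.2  tool rz total 0.0043
n rows 1
offset [[-0.001, 0.004, 0.032]]
rz 0.0043
[331.8 178.5] 1293 mean [464.1 217.3] rect [458.2 197.6] [41.5 73.6] 3.2
[429.9 205.2] 3963 mean [538.7 201.8] rect [538.5 201.1] [54.4 52.9] 27.4
cam [0.45  0.265 0.245]
t 13.05 pos [0.4544 0.1982 0.1184] jaw 3.4 tilt 0.18 gap 0.0261 F [ 0.1 -1.2 -0.7] q [ 0.39  0.32  1.92 -0.    0.9   0.33]
tool shift total [-0.3774 -0.0271 -0.1511] norm 0.407
```

View pics/w13.png

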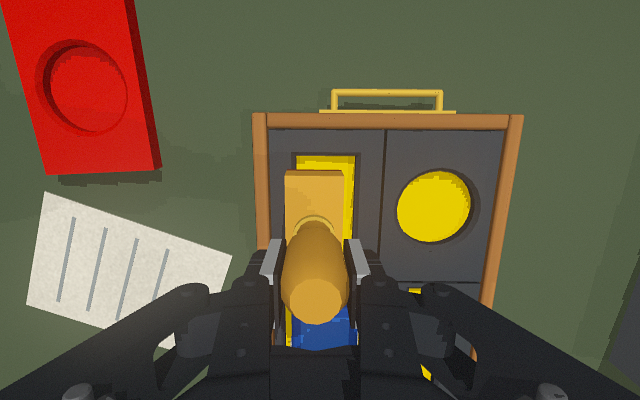

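```bash
cat > rel.py <<'E'
from h import *
import sys
# foot vs cutout, one image. args: file hfoot(height of foot top over underside) cutx cuty
d=shot("wrist",sys.argv[1]); W=cloud(d); p,M,s=pose()
hsv=cv2.cvtColor(np.ascontiguousarray(d["img"]),cv2.COLOR_RGB2HSV)
c=np.array([float(sys.argv[3]),float(sys.argv[4])])
wood=((hsv[:,:,0]>8)&(hsv[:,:,0]<24)&(hsv[:,:,1]>130))
L=(W-p)@M
near=(np.abs(L[:,:,0])<.07)&(np.abs(L[:,:,1])<.035)&(L[:,:,2]>.033)&(L[:,:,2]<.055)
Q=W[wood&near]; L2=L[wood&near]; 
zt=np.median(L2[:,2]); k=np.abs(L2[:,2]-zt)<.004; Q=Q[k];L2=L2[k]
e=M[:,0];  # tool x world
print("foot top z(world)",np.median(Q[:,2]).round(4),"underside",(np.median(Q[:,2])-float(sys.argv[2])).round(4))
rc=cv2.minAreaRect(L2[:,:2].astype(np.float32)*1000);print("tool rect",np.round(rc[0],1),np.round(rc[1],1),round(rc[2],1),"front x",np.percentile(L2[:,0],99.5).round(4),"y mid",((np.percentile(L2[:,1],.5)+np.percentile(L2[:,1],99.5))/2).round(4))
y=((hsv[:,:,0]>24)&(hsv[:,:,0]<34)&(hsv[:,:,1]>180)&(hsv[:,:,2]>100)).astype(np.uint8)
n,l,st,ce=cv2.connectedComponentsWithStats(y)
for i in range(1,n):
    if st[i,4]<60: continue
    v,u=np.where(l==i); w=ray(d,np.c_[u,v],.007)
    t=(np.c_[w,np.full(len(w),p[2])]-p)@M
    rc=cv2.minAreaRect(w.astype(np.float32)*1000); print("yellow",ce[i].round(),st[i,4],"world",np.round(rc[0],1),np.round(rc[1],1),round(rc[2],1),"tool min",t[:,:2].min(0).round(4),"max",t[:,:2].max(0).round(4))
print("t",s["clock"],"pos",p.round(4),"jaw",jaw(M).round(2),"target in tool",(M.T@(np.r_[c,p[2]]-p))[:2].round(4),"F",np.round(s["force"],1))
E
python3 rel.py w14.png .020 .458 .1974
```

```text
foot top z(world) 0.0731 underside 0.0531
tool rect [14.1 -1.2] [40.2 31.9] 1.0 front x 0.0339 y mid -0.0013
yellow [327. 174.] 1133 world [458.1 197.7] [41.8 73.4] 3.4 tool min [-0.0374 -0.0182] max [0.036  0.0236]
yellow [427. 205.] 3917 world [538.6 201. ] [54.2 53. ] 27.2 tool min [-0.0289  0.0565] max [0.0252 0.1101]
yellow [413. 289.] 115 world [537.2 130.3] [14.4  6.3] 3.5 tool min [-0.0758  0.0705] max [-0.0694  0.0849]
yellow [284. 324.] 187 world [435.1  91.3] [ 3.4 40.5] 1.9 tool min [-0.1258 -0.0285] max [-0.0853 -0.0244]
t 13.1 pos [0.4554 0.1982 0.1193] jaw 3.33 target in tool [-0.001   0.0026] F [ 0.   0.2 -1.2]
```

>>> play_rows:
  hand: [0.2, 0.2, 0.2]
  offset:
    - [-0.001, 0.004, 0]
    - [0, 0, 0.028]
    - [0, 0, 0]
  rotation:
    - [0, 0, 0]
    - [0, 0, 0]
    - [0, 0, 0]

```text
clock: 13.4
position: [0.4583, 0.1966, 0.0899]
eef_rot: [-2.155, -2.283, 0.006]
force: [-0.2, -0.7, -1.3]
finger_gap: 0.0262
```

```bash
python3 rel.py w15.png .020 .458 .1974
```

```text
foot top z(world) 0.0445 underside 0.0245
tool rect [13.7 -0.9] [39.7 31.8] 1.0 front x 0.0334 y mid -0.001
yellow [318. 176.] 1044 world [457.7 203. ] [42.  62.6] 3.2 tool min [-0.0253 -0.0218] max [0.0374 0.0201]
yellow [436. 213.] 4941 world [538.5 201. ] [54.5 52.9] 25.0 tool min [-0.0274  0.053 ] max [0.0265 0.1069]
yellow [275. 336.] 80 world [434.3  99.6] [ 3.  13.2] 1.6 tool min [-0.1024 -0.0319] max [-0.0893 -0.0285]
yellow [428. 375.] 113 world [552.2  72.6] [ 5.1 20.1] 46.0 tool min [-0.1375  0.0806] max [-0.1208  0.0928]
t 13.45 pos [0.4589 0.197  0.091 ] jaw 3.3 target in tool [ 0.0004 -0.0009] F [-0.   0.  -0.5]
```

View pics/w15.png

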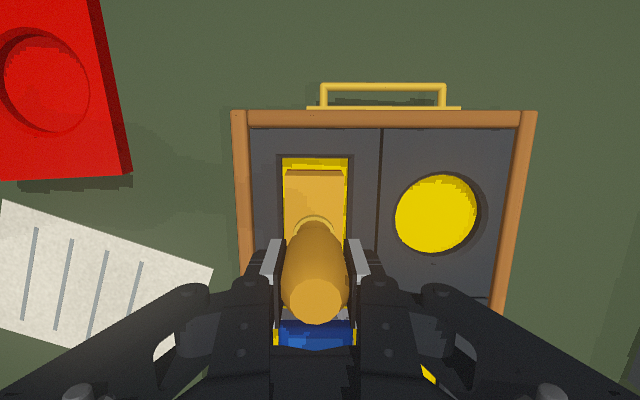

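>>> play_rows:
  hand: [0.2, 0.2, 0.2]
  offset:
    - [0, 0, 0.01]
    - [0, 0, 0.006]
    - [0, 0, 0]
  rotation:
    - [0, 0, 0]
    - [0, 0, 0]
    - [0, 0, 0]

```text
clock: 13.75
position: [0.4589, 0.1978, 0.0749]
eef_rot: [-2.155, -2.285, 0.002]
force: [-0.5, -0.1, -0.5]
finger_gap: 0.0262
```

```bash
python3 rel.py w16.png .020 .458 .1974
```

```text
foot top z(world) 0.0295 underside 0.0095
tool rect [13.8 -0.5] [39.9 31.9] 0.9 front x 0.0337 y mid -0.0006
yellow [311. 191.] 1022 world [457.5 207.1] [41.9 54. ] 3.2 tool min [-0.0178 -0.0221] max [0.0362 0.0199]
yellow [442. 223.] 5553 world [538.6 201.1] [53.6 53.4] 10.8 tool min [-0.0282  0.0528] max [0.0253 0.1066]
yellow [355. 336.] 85 world [491.8 116. ] [ 3.9 12.6] 11.2 tool min [-0.0898  0.0249] max [-0.0777  0.0295]
yellow [431. 377.] 157 world [548.7  85.1] [ 4.8 25.6] 46.0 tool min [-0.1272  0.0754] max [-0.1072  0.0923]
t 13.8 pos [0.4591 0.1979 0.0752] jaw 3.38 target in tool [-0.0004 -0.0012] F [-0.1  0.5 -1.4]
```

>>> play_rows:
  hand: [0.2, 0.2, 0.35, 0.5, 0.7, 0.7]
  offset:
    - [0, 0, 0.002]
    - [0, 0, 0]
    - [0, 0, 0]
    - [0, 0, 0]
    - [0, 0, 0]
    - [0, 0, 0]
  rotation:
    - [0, 0, 0]
    - [0, 0, 0]
    - [0, 0, 0]
    - [0, 0, 0]
    - [0, 0, 0]
    - [0, 0, 0]

```text
clock: 14.4
position: [0.4594, 0.198, 0.0735]
eef_rot: [2.155, 2.286, 0.001]
force: [0.5, 0.1, 0.1]
finger_gap: 0.0596
```

>>> play_rows:
  hand: [0.7, 0.7, 0.7, 0.7, 0.7]
  offset:
    - [0, 0, -0.02]
    - [0, 0, -0.04]
    - [0, 0, -0.04]
    - [0, 0, -0.02]
    - [0, 0, 0]
  rotation:
    - [0, 0, 0]
    - [0, 0, 0]
    - [0, 0, 0]
    - [0, 0, 0]
    - [0, 0, 0]

```text
clock: 14.9
position: [0.461, 0.1987, 0.1966]
eef_rot: [2.153, 2.284, 0.011]
force: [-0.3, 0.3, -0.6]
finger_gap: 0.0598
```

```bash
sed -i 's/^plan.*/plan([.4363,-.3563,.2],17.4)/' st.py; python3 st.py w17.png
```

```text
cam [0.456 0.265 0.325]
block_stamp 0.64 [293, 148, 330, 220] [199, 152, 56] 2237 z99 0.0955 topc [0.4581, 0.1993, 0.0943] foot [458.3, 199.4] [29.5, 65.3] 3.9
ink_pad 0.57 [282, 252, 333, 334] [51, 93, 163] 3714 z99 0.0326 topc [0.4652, 0.0869, 0.0309] foot [478.3, 109.3] [34.3, 74.5] 43.7
t 15.15 pos [0.4583 0.1976 0.1917] jaw 3.4 tilt 0.19 gap 0.0596 F [ 0.1  1.  -0.1] q [0.38 0.25 1.81 0.   1.08 0.32]
tool shift total [-0.5517 -0.0547 -0.0076] norm 0.554
world yaw delta deg 14.0  tool rz total -0.2447
n rows 14
offset [[-0.039, -0.004, -0.001], [-0.039, -0.005, -0.001], [-0.039, -0.005, -0.001], [-0.039, -0.006, -0.001], [-0.039, -0.007, -0.001], [-0.039, -0.007, -0.001], [-0.039, -0.008, -0.001], [-0.039, -0.009, -0.001], [-0.038, -0.009, -0.001], [-0.038, -0.01, -0.001], [-0.038, -0.011, -0.001], [-0.038, -0.011, -0.001], [-0.038, -0.012, -0.001], [-0.038, -0.013, -0.001]]
rz -0.0175
```

View pics/w17.png

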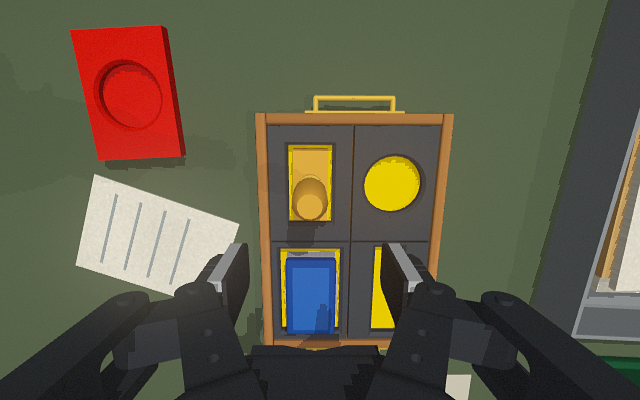

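The block stamp is seated: its top is at about 95 mm and its centre is within 2 mm. The line stamp is next.

>>> play_rows:
  hand: [0.8, 0.8, 0.8, 0.8, 0.8, 0.8, 0.8, 0.8]
  offset:
    - [-0.039, -0.004, 0]
    - [-0.039, -0.005, 0]
    - [-0.039, -0.005, 0]
    - [-0.039, -0.006, 0]
    - [-0.039, -0.007, 0]
    - [-0.039, -0.007, 0]
    - [-0.039, -0.008, 0]
    - [-0.039, -0.009, 0]
  rotation:
    - [0, 0, -0.017]
    - [0, 0, -0.017]
    - [0, 0, -0.018]
    - [0, 0, -0.018]
    - [0, 0, -0.018]
    - [0, 0, -0.018]
    - [0, 0, -0.018]
    - [0, 0, -0.018]

```text
clock: 15.95
position: [0.4453, -0.1196, 0.1921]
eef_rot: [-1.985, -2.432, 0.001]
force: [0.1, -0.8, 0.4]
finger_gap: 0.0683
```

>>> play_rows:
  hand: [0.8, 0.8, 0.8, 0.8, 0.8, 0.8, 0.8, 0.8]
  offset:
    - [-0.038, -0.009, 0]
    - [-0.038, -0.01, 0]
    - [-0.038, -0.011, 0]
    - [-0.038, -0.011, 0]
    - [-0.038, -0.012, 0]
    - [-0.038, -0.013, 0]
    - [0, 0, 0.03]
    - [0, 0, 0]
  rotation:
    - [0, 0, -0.017]
    - [0, 0, -0.017]
    - [0, 0, -0.017]
    - [0, 0, -0.017]
    - [0, 0, -0.017]
    - [0, 0, -0.017]
    - [0, 0, 0]
    - [0, 0, 0]

```text
clock: 16.75
position: [0.4345, -0.3545, 0.1585]
eef_rot: [-1.857, -2.521, -0.002]
force: [-0.9, 0.3, 0.1]
finger_gap: 0.0685
```

```bash
sed -i 's/^plan.*/plan([.4363,-.3563,.062],17.4)/' st.py; python3 st.py w18.png
```

```text
cam [ 0.416 -0.291  0.287]
round_stamp 0.86 [440, 224, 533, 304] [145, 116, 63] 3370 z99 0.0878 topc [0.5801, -0.3598, 0.0867] foot [580.7, -364.6] [42.8, 41.5] 66.6
t 17.0 pos [ 0.4377 -0.355   0.1642] jaw 17.4 tilt 0.08 gap 0.0682 F [-0.4  0.4 -0.4] q [-0.7   0.36  1.71  0.    1.06 -1.01]
tool shift total [-0.0007 -0.0018  0.1022] norm 0.102
world yaw delta deg -0.0  tool rz total 0.0005
n rows 3
offset [[-0.0, -0.001, 0.034], [-0.0, -0.001, 0.034], [-0.0, -0.001, 0.034]]
rz 0.0002
```

View pics/w18.png

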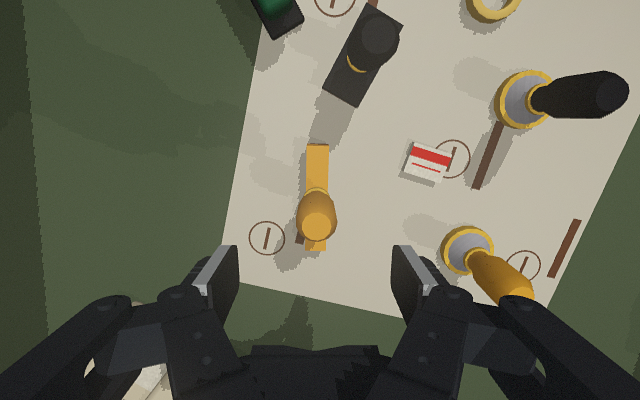

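```bash
python3 - <<'E'
from h import *
d=shot("wrist"); W=cloud(d); p,M,s=pose()
h=cv2.cvtColor(np.ascontiguousarray(d["img"]),cv2.COLOR_RGB2HSV)
wood=(h[:,:,0]>8)&(h[:,:,0]<24)&(h[:,:,1]>130)
b=(np.hypot(W[:,:,0]-.4363,W[:,:,1]+.3563)<.06)&wood
P=W[b]; T=P[P[:,2]>.084]; F=P[(P[:,2]>.018)&(P[:,2]<.025)]
rc=cv2.minAreaRect(F[:,:2].astype(np.float32)*1000); print("top",T.mean(0).round(4),"foot",np.round(rc[0],1),np.round(rc[1],1),rc[2])
plan([.4363,-.3563,.064],17.4)
E
```

```text
top [ 0.4362 -0.3565  0.0871] foot [ 435.9 -357.5] [18.5 89.8] 15.601448059082031
t 17.05 pos [ 0.4377 -0.3551  0.1643] jaw 17.4 tilt 0.1 gap 0.0681 F [-0.6 -0.3 -0.9] q [-0.7   0.36  1.71  0.    1.06 -1.01]
tool shift total [-0.0006 -0.0018  0.1003] norm 0.1
world yaw delta deg -0.0  tool rz total 0.0005
n rows 3
offset [[-0.0, -0.001, 0.033], [-0.0, -0.001, 0.033], [-0.0, -0.001, 0.033]]
rz 0.0002
```

>>> play_rows:
  hand: [0.8, 0.8, 0.8, 0.8]
  offset:
    - [-0.001, -0.001, 0.035]
    - [0, 0, 0.035]
    - [0, 0, 0.031]
    - [0, 0, 0]
  rotation:
    - [0, 0, 0.01]
    - [0, 0, 0]
    - [0, 0, 0]
    - [0, 0, 0]

```text
clock: 17.45
position: [0.4347, -0.3545, 0.0595]
eef_rot: [-1.868, -2.517, -0.001]
force: [0.4, 0.7, -0.4]
finger_gap: 0.0685
```

>>> play_rows:
  hand: [0.2, 0.2, 0.2, 0.2, 0.2, 0.2, 0.2]
  offset:
    - [0, 0, 0]
    - [0, 0, 0]
    - [0, 0, 0]
    - [0, 0, 0]
    - [0, 0, 0]
    - [0, 0, 0]
    - [0, 0, 0]
  rotation:
    - [0, 0, 0]
    - [0, 0, 0]
    - [0, 0, 0]
    - [0, 0, 0]
    - [0, 0, 0]
    - [0, 0, 0]
    - [0, 0, 0]
  force: 60

```text
clock: 18.15
position: [0.4373, -0.3576, 0.0646]
eef_rot: [1.871, 2.519, -0.001]
force: [-0.8, -0.2, 6.0]
finger_gap: 0.0265
```

>>> play_rows:
  hand: [0.2, 0.2, 0.2, 0.2, 0.2, 0.2]
  offset:
    - [0, 0, -0.02]
    - [0, 0, -0.035]
    - [0, 0, -0.04]
    - [0, 0, -0.04]
    - [0, 0, 0]
    - [0, 0, 0]
  rotation:
    - [0, 0, 0]
    - [0, 0, 0]
    - [0, 0, 0]
    - [0, 0, 0]
    - [0, 0, 0]
    - [0, 0, 0]

```text
clock: 18.75
position: [0.4367, -0.3569, 0.1989]
eef_rot: [1.871, 2.519, -0.0]
force: [-1.0, 1.3, -1.1]
finger_gap: 0.0265
```

```bash
python3 rel.py w19.png .022 .545 .0878; python3 -c "
from h import *
plan([.545,.0878,.2],3.2)"
```

```text
foot top z(world) 0.1559 underside 0.1339
tool rect [22.8  0.8] [43.8 22.1] 1.1 front x 0.0446 y mid 0.0004
t 18.8 pos [ 0.436  -0.3563  0.1973] jaw 16.79 target in tool [0.3937 0.2326] F [ 0.   0.5 -1.9]
t 18.8 pos [ 0.436  -0.3563  0.1973] jaw 16.8 tilt 0.01 gap 0.0261 F [ 0.   0.5 -1.9] q [-0.71  0.34  1.67  0.    1.14 -1.  ]
tool shift total [ 0.3937  0.2326 -0.0026] norm 0.457
world yaw delta deg -13.6  tool rz total 0.2371
n rows 11
offset [[0.036, 0.021, -0.0], [0.036, 0.02, -0.0], [0.037, 0.02, -0.0], [0.037, 0.019, -0.0], [0.037, 0.018, -0.0], [0.038, 0.017, -0.0], [0.038, 0.016, -0.0], [0.039, 0.016, -0.0], [0.039, 0.015, -0.0], [0.039, 0.014, -0.0], [0.039, 0.013, -0.0]]
rz 0.0216
```

View pics/w19.png

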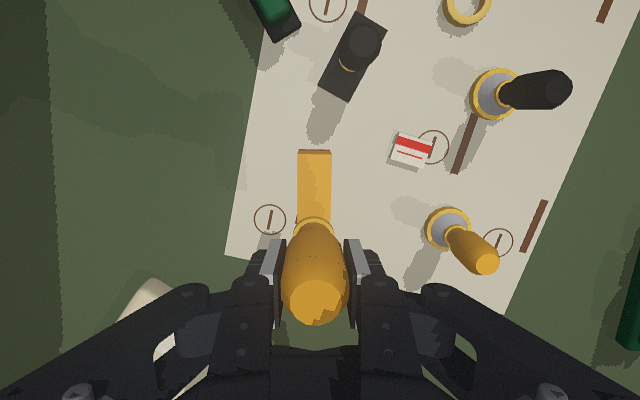

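>>> play_rows:
  hand: [0.2, 0.2, 0.2, 0.2, 0.2, 0.2, 0.2, 0.2]
  offset:
    - [0.036, 0.021, 0]
    - [0.036, 0.02, 0]
    - [0.037, 0.02, 0]
    - [0.037, 0.019, 0]
    - [0.037, 0.018, 0]
    - [0.038, 0.017, 0]
    - [0.038, 0.016, 0]
    - [0.039, 0.016, 0]
  rotation:
    - [0, 0, 0.022]
    - [0, 0, 0.022]
    - [0, 0, 0.022]
    - [0, 0, 0.022]
    - [0, 0, 0.021]
    - [0, 0, 0.021]
    - [0, 0, 0.021]
    - [0, 0, 0.021]

```text
clock: 19.6
position: [0.5151, -0.032, 0.1956]
eef_rot: [-2.082, -2.349, 0.003]
force: [1.1, -0.4, -1.4]
finger_gap: 0.0264
```

>>> play_rows:
  hand: [0.2, 0.2, 0.2, 0.2, 0.2, 0.2, 0.2]
  offset:
    - [0.039, 0.015, 0]
    - [0.039, 0.014, 0]
    - [0.039, 0.013, 0]
    - [0, 0, 0.04]
    - [0, 0, 0.035]
    - [0, 0, 0]
    - [0, 0, 0]
  rotation:
    - [0, 0, 0.021]
    - [0, 0, 0.021]
    - [0, 0, 0.022]
    - [0, 0, 0]
    - [0, 0, 0]
    - [0, 0, 0]
    - [0, 0, 0]

```text
clock: 20.3
position: [0.5455, 0.0868, 0.1215]
eef_rot: [-2.156, -2.282, 0.003]
force: [0.0, -0.0, -0.2]
finger_gap: 0.0264
```

```bash
python3 rel.py w20.png .022 .545 .0878
```

```text
foot top z(world) 0.0785 underside 0.0565
tool rect [23.9 -1.2] [43.6 22.3] 1.2 front x 0.0456 y mid -0.0017
yellow [207.  69.] 904 world [457.6 189.4] [40.5 58.5] 3.2 tool min [ 0.0782 -0.1033] max [ 0.1367 -0.0628]
yellow [313.  37.] 5502 world [537.9 198.9] [55.1 48.6] 3.2 tool min [ 0.0882 -0.0299] max [0.1367 0.0252]
yellow [309. 150.] 723 world [543.3 103.2] [27.9 68.5] 3.5 tool min [-0.0177 -0.0164] max [0.0508 0.0115]
yellow [223. 172.] 1251 world [463.8  83.2] [60.3 95.1] 3.3 tool min [-0.0465 -0.1131] max [ 0.0486 -0.0528]
t 20.35 pos [0.5467 0.0868 0.1229] jaw 3.24 target in tool [ 0.0011 -0.0016] F [ 0.5 -0.   0. ]
```

View pics/w20.png

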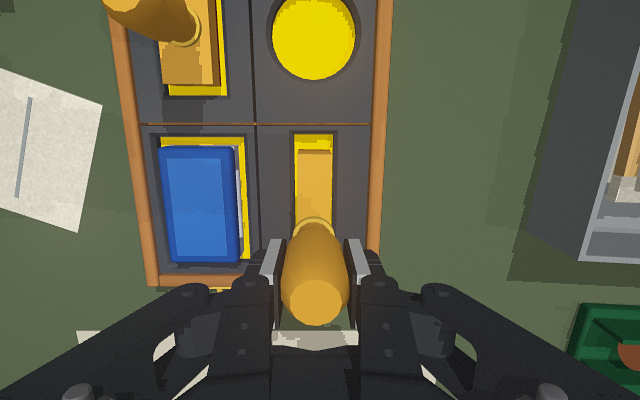

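>>> play_rows:
  hand: [0.2, 0.2, 0.2, 0.2]
  offset:
    - [0, -0.001, 0]
    - [0, 0, 0.031]
    - [0, 0, 0]
    - [0, 0, 0]
  rotation:
    - [0, 0, -0.008]
    - [0, 0, 0]
    - [0, 0, 0]
    - [0, 0, 0]

```text
clock: 20.75
position: [0.5454, 0.0867, 0.0923]
eef_rot: [2.148, 2.292, 0.001]
force: [1.4, -0.2, -1.3]
finger_gap: 0.0263
```

```bash
python3 rel.py w21.png .022 .545 .0878
```

```text
foot top z(world) 0.0493 underside 0.0273
tool rect [23.5 -0.9] [44.1 22.3] 0.3 front x 0.0455 y mid -0.0013
yellow [191.  69.] 1084 world [457.8 184.7] [40.2 50. ] 3.2 tool min [ 0.0785 -0.1019] max [ 0.1282 -0.0614]
yellow [314.  33.] 6016 world [538.3 194.9] [55.1 39.9] 3.7 tool min [ 0.0884 -0.0282] max [0.1283 0.0269]
yellow [310. 168.] 1105 world [543.4 105.9] [27.7 62.8] 2.7 tool min [-0.012  -0.0157] max [0.0508 0.0125]
yellow [210. 178.] 1537 world [463.7  83.3] [60.1 95. ] 3.2 tool min [-0.046 -0.112] max [ 0.0495 -0.052 ]
t 20.8 pos [0.546  0.0869 0.0928] jaw 3.72 target in tool [ 0.001  -0.0009] F [ 0.1 -0.6  0.3]
```

View pics/w21.png

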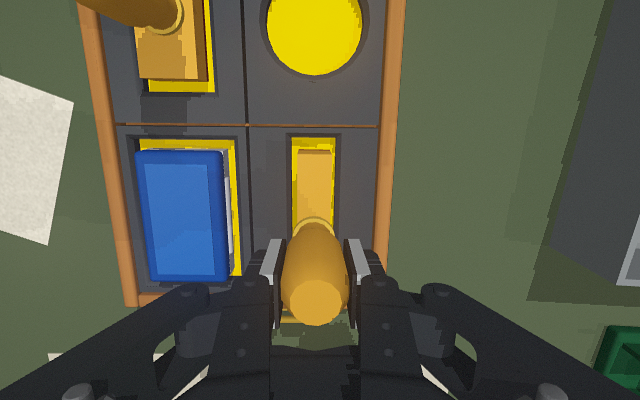

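Well aligned: the foot sits inside the yellow strip at (313,180). Lowering.

>>> play_rows:
  hand: [0.2, 0.2, 0.2, 0.2]
  offset:
    - [0, 0, 0.01]
    - [0, 0, 0.008]
    - [0, 0, 0.001]
    - [0, 0, 0]
  rotation:
    - [0, 0, 0]
    - [0, 0, 0]
    - [0, 0, 0]
    - [0, 0, 0]

```text
clock: 21.2
position: [0.545, 0.0869, 0.0721]
eef_rot: [-2.148, -2.292, 0.001]
force: [0.2, -0.4, -0.9]
finger_gap: 0.0261
```

```bash
python3 rel.py w22.png .022 .545 .0878
```

```text
foot top z(world) 0.0291 underside 0.0071
tool rect [23.7 -0. ] [43.9 22.3] 1.4 front x 0.0455 y mid -0.0008
yellow [177.  69.] 1229 world [457.9 181.9] [40.  44.3] 3.2 tool min [ 0.0785 -0.1011] max [ 0.1225 -0.0607]
yellow [315.  31.] 6252 world [538.5 191.9] [55.7 34.5] 3.7 tool min [ 0.0879 -0.0276] max [0.1225 0.0281]
yellow [313. 176.] 1395 world [543.1 107.1] [27.9 60.4] 3.1 tool min [-0.0097 -0.0147] max [0.0507 0.0135]
yellow [199. 182.] 1777 world [463.6  83.6] [59.9 94.3] 3.2 tool min [-0.0453 -0.1111] max [ 0.0495 -0.0512]
t 21.25 pos [0.5451 0.0869 0.0722] jaw 3.73 target in tool [ 0.0009 -0.0001] F [ 0.7  0.9 -0.2]
```

>>> play_rows:
  hand: [0.35, 0.5, 0.7, 0.7, 0.7]
  offset:
    - [0, 0, 0]
    - [0, 0, 0]
    - [0, 0, 0]
    - [0, 0, 0]
    - [0, 0, 0]
  rotation:
    - [0, 0, 0]
    - [0, 0, 0]
    - [0, 0, 0]
    - [0, 0, 0]
    - [0, 0, 0]

```text
clock: 21.75
position: [0.5452, 0.0869, 0.0724]
eef_rot: [2.148, 2.292, 0.0]
force: [-1.0, -0.1, -0.4]
finger_gap: 0.0598
```

>>> play_rows:
  hand: [0.7, 0.7, 0.7, 0.7, 0.7, 0.7]
  offset:
    - [0, 0, -0.02]
    - [0, 0, -0.04]
    - [0, 0, -0.04]
    - [0, 0, -0.025]
    - [0, 0, 0]
    - [0, 0, 0]
  rotation:
    - [0, 0, 0]
    - [0, 0, 0]
    - [0, 0, 0]
    - [0, 0, 0]
    - [0, 0, 0]
    - [0, 0, 0]

```text
clock: 22.35
position: [0.5449, 0.0869, 0.1974]
eef_rot: [2.148, 2.292, 0.001]
force: [-0.1, -0.3, -0.2]
finger_gap: 0.0598
```

```bash
sed -i 's/^plan.*/plan([.5805,-.3610,.2],3)/' st.py; python3 st.py w23.png
```

```text
cam [0.541 0.154 0.325]
block_stamp 0.63 [177, 4, 247, 93] [176, 132, 49] 4466 z99 0.0956 topc [0.4587, 0.1985, 0.0944] foot [458.5, 198.5] [31.9, 65.8] 2.9
line_stamp 0.98 [293, 136, 334, 232] [193, 147, 55] 2110 z99 0.0956 topc [0.5437, 0.088, 0.0943]
ink_pad 0.6 [194, 138, 255, 229] [54, 97, 166] 4905 z99 0.0327 topc [0.4655, 0.086, 0.031] foot [486.0, 93.8] [31.3, 86.2] 26.8
t 22.6 pos [0.5445 0.0868 0.1959] jaw 3.7 tilt 0.16 gap 0.0599 F [ 0.4 -0.4 -0.8] q [0.14 0.32 1.69 0.   1.13 0.07]
tool shift total [-0.4492  0.0068 -0.0041] norm 0.449
world yaw delta deg -0.7  tool rz total 0.0127
n rows 11
offset [[-0.041, 0.001, -0.0], [-0.041, 0.001, -0.0], [-0.041, 0.001, -0.0], [-0.041, 0.001, -0.0], [-0.041, 0.001, -0.0], [-0.041, 0.001, -0.0], [-0.041, 0.001, -0.0], [-0.041, 0.001, -0.0], [-0.041, 0.001, -0.0], [-0.041, 0.001, -0.0], [-0.041, 0.001, -0.0]]
rz 0.0012
```

View pics/w23.png

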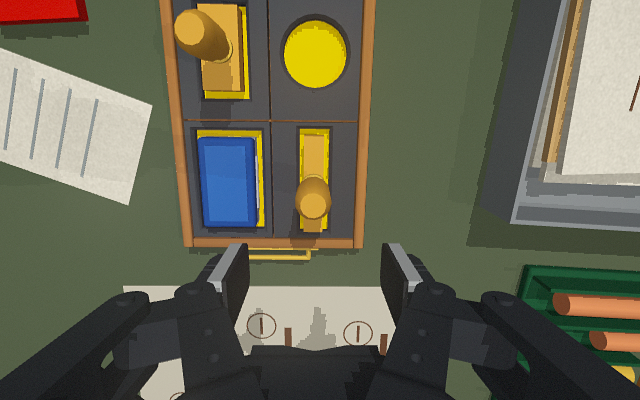

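The line stamp is seated, with its top at 94–95 mm at (0.544, 0.088). The round stamp is last.

>>> play_rows:
  hand: [0.8, 0.8, 0.8, 0.8, 0.8, 0.8, 0.8, 0.8]
  offset:
    - [-0.041, 0.001, 0]
    - [-0.041, 0.001, 0]
    - [-0.041, 0.001, 0]
    - [-0.041, 0, 0]
    - [-0.041, 0.001, 0]
    - [-0.041, 0, 0]
    - [-0.041, 0.001, 0]
    - [-0.041, 0.001, 0]
  rotation:
    - [0, 0, 0]
    - [0, 0, 0]
    - [0, 0, 0]
    - [0, 0, 0]
    - [0, 0, 0]
    - [0, 0, 0]
    - [0, 0, 0]
    - [0, 0, 0]

```text
clock: 23.4
position: [0.5721, -0.2416, 0.1963]
eef_rot: [-2.147, -2.291, 0.001]
force: [1.0, -0.4, 0.4]
finger_gap: 0.068
```

>>> play_rows:
  hand: [0.8, 0.8, 0.8, 0.8, 0.8, 0.8]
  offset:
    - [-0.041, 0.001, 0]
    - [-0.041, 0, 0]
    - [-0.038, 0.001, 0]
    - [0, 0, 0.035]
    - [0, 0, 0]
    - [0, 0, 0]
  rotation:
    - [0, 0, 0]
    - [0, 0, 0]
    - [0, 0, 0]
    - [0, 0, 0]
    - [0, 0, 0]
    - [0, 0, 0]

```text
clock: 24.0
position: [0.5816, -0.3589, 0.161]
eef_rot: [-2.145, -2.29, 0.001]
force: [0.7, -0.0, 0.3]
finger_gap: 0.0683
```

```bash
cat > rd.py <<'E'
from h import *
import sys
d=shot("wrist",sys.argv[1]); W=cloud(d)
h=cv2.cvtColor(np.ascontiguousarray(d["img"]),cv2.COLOR_RGB2HSV)
wood=(h[:,:,0]>8)&(h[:,:,0]<27)&(h[:,:,1]>110)
b=(np.hypot(W[:,:,0]-.5805,W[:,:,1]+.362)<.045)
T=W[b&wood&(W[:,:,2]>.084)]; print("top",len(T),T.mean(0).round(4))
S=W[b&wood&(W[:,:,2]>.055)&(W[:,:,2]<.09)]
A=np.c_[S[:,:2],np.ones(len(S))];
F=W[b&(W[:,:,2]>.005)&(W[:,:,2]<.03)]; c,r=cv2.minEnclosingCircle(F[:,:2].astype(np.float32)*1000); print("foot circle",np.round(c,1),round(r,1))
plan([.5805,-.362,.064])
E
python3 rd.py w24.png
```

```text
top 835 [ 0.5832 -0.3647  0.0874]
foot circle [ 583.2 -365.7] 22.9
t 24.05 pos [ 0.5824 -0.359   0.1625] jaw 3.8 tilt 0.04 gap 0.0683 F [ 0.8  0.  -0.3] q [-0.57  0.55  1.41  0.    1.19 -0.64]
tool shift total [-0.0029 -0.0021  0.0985] norm 0.099
n rows 3
offset [[-0.001, -0.001, 0.033], [-0.001, -0.001, 0.033], [-0.001, -0.001, 0.033]]
rz -0.0
```

View pics/w24.png

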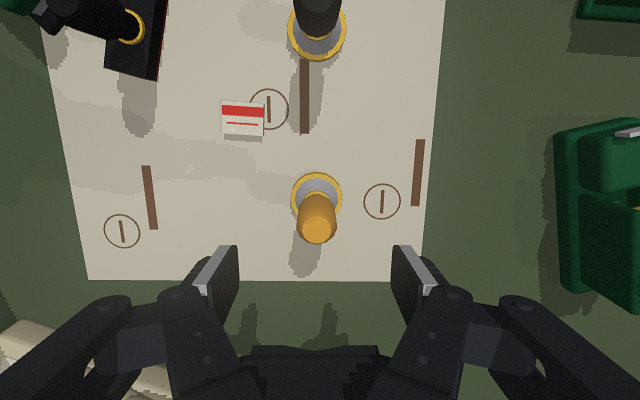

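>>> play_rows:
  hand: [0.8, 0.8, 0.8, 0.8]
  offset:
    - [-0.006, 0.001, 0.035]
    - [0, 0, 0.035]
    - [0, 0, 0.028]
    - [0, 0, 0]
  rotation:
    - [0, 0, 0]
    - [0, 0, 0]
    - [0, 0, 0]
    - [0, 0, 0]

```text
clock: 24.45
position: [0.5821, -0.3635, 0.0616]
eef_rot: [-2.142, -2.289, 0.002]
force: [-0.6, -0.6, 0.6]
finger_gap: 0.0686
```

>>> play_rows:
  hand: [0.2, 0.2, 0.2, 0.2, 0.2, 0.2, 0.2]
  offset:
    - [0, 0, 0]
    - [0, 0, 0]
    - [0, 0, 0]
    - [0, 0, 0]
    - [0, 0, 0]
    - [0, 0, 0]
    - [0, 0, 0]
  rotation:
    - [0, 0, 0]
    - [0, 0, 0]
    - [0, 0, 0]
    - [0, 0, 0]
    - [0, 0, 0]
    - [0, 0, 0]
    - [0, 0, 0]
  force: 60

```text
clock: 25.15
position: [0.5848, -0.3662, 0.067]
eef_rot: [2.145, 2.289, 0.002]
force: [-0.9, 1.6, 6.6]
finger_gap: 0.0263
```

>>> play_rows:
  hand: [0.2, 0.2, 0.2, 0.2, 0.2, 0.2]
  offset:
    - [0, 0, -0.02]
    - [0, 0, -0.035]
    - [0, 0, -0.04]
    - [0, 0, -0.04]
    - [0, 0, 0]
    - [0, 0, 0]
  rotation:
    - [0, 0, 0]
    - [0, 0, 0]
    - [0, 0, 0]
    - [0, 0, 0]
    - [0, 0, 0]
    - [0, 0, 0]

```text
clock: 25.75
position: [0.5837, -0.3657, 0.2006]
eef_rot: [2.147, 2.291, 0.001]
force: [-0.6, 0.5, -1.8]
finger_gap: 0.0259
```

```bash
cat > rr.py <<'E'
from h import *
import sys
d=shot("wrist",sys.argv[1]); W=cloud(d);p,M,s=pose(); L=(W-p)@M
h=cv2.cvtColor(np.ascontiguousarray(d["img"]),cv2.COLOR_RGB2HSV)
near=(np.abs(L[:,:,0])<.035)&(np.abs(L[:,:,1])<.035)&(L[:,:,2]>.035)&(L[:,:,2]<.066)
F=L[near]; 
R1=L[near&(h[:,:,0]>15)&(h[:,:,0]<30)&(h[:,:,1]>120)&(L[:,:,2]>.045)]
for Q in (F,R1):
    if len(Q)>20: c,r=cv2.minEnclosingCircle(Q[:,:2].astype(np.float32)*1000); print("circle tool",len(Q),np.round(c,1),round(r,1),"x99",np.percentile(Q[:,0],99.5).round(4),"y",np.percentile(Q[:,1],[.5,99.5]).round(4),"z med",np.median(Q[:,2]).round(4),"max",np.percentile(Q[:,2],98).round(4))
y=((h[:,:,0]>24)&(h[:,:,0]<34)&(h[:,:,1]>180)&(h[:,:,2]>100)).astype(np.uint8)
n,l,st,ce=cv2.connectedComponentsWithStats(y)
for i in range(1,n):
    if st[i,4]<150: continue
    v,u=np.where(l==i); w=ray(d,np.c_[u,v],.007); t=(np.c_[w,np.full(len(w),p[2])]-p)@M
    c,r=cv2.minEnclosingCircle(w.astype(np.float32)*1000); print("yellow",ce[i].round(),st[i,4],"circle",np.round(c,1),round(r,1),"tool min",t[:,:2].min(0).round(4),"max",t[:,:2].max(0).round(4))
print("target in tool",(M.T@(np.r_[.5384,.2021,p[2]]-p))[:2].round(4))
plan([.5384,.2021,.2],3.2)
E
python3 rr.py w25.png
```

```text
circle tool 2919 [ 0.2 -0.3] 23.0 x99 0.0226 y [-0.0222  0.0217] z med 0.0528 max 0.0617
circle tool 1051 [ 0.5 -0.1] 22.7 x99 0.0227 y [-0.0222  0.0221] z med 0.0557 max 0.0621
target in tool [ 0.569  -0.0077]
t 25.8 pos [ 0.583  -0.3652  0.1988] jaw 3.7 tilt 0.07 gap 0.0265 F [ 1.   0.7 -1.6] q [-0.58  0.53  1.35  0.    1.27 -0.64]
tool shift total [ 0.569  -0.0077 -0.0007] norm 0.569
world yaw delta deg -0.5  tool rz total 0.0091
n rows 14
offset [[0.041, -0.001, -0.0], [0.041, -0.001, -0.0], [0.041, -0.001, -0.0], [0.041, -0.001, -0.0], [0.041, -0.001, -0.0], [0.041, -0.001, -0.0], [0.041, -0.001, -0.0], [0.041, -0.001, -0.0], [0.041, -0.001, -0.0], [0.041, -0.001, -0.0], [0.041, -0.001, -0.0], [0.041, -0.001, -0.0], [0.041, -0.001, -0.0], [0.041, -0.001, -0.0]]
rz 0.0007
```

View pics/w25.png

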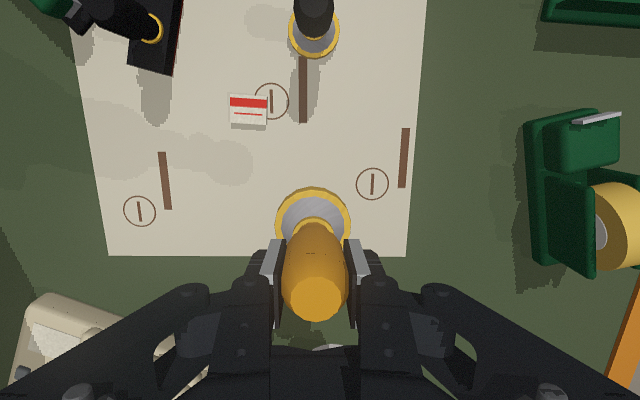

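>>> play_rows:
  hand: [0.2, 0.2, 0.2, 0.2, 0.2, 0.2, 0.2, 0.2]
  offset:
    - [0.041, 0, 0]
    - [0.041, -0.001, 0]
    - [0.041, 0, 0]
    - [0.041, -0.001, 0]
    - [0.041, 0, 0]
    - [0.041, -0.001, 0]
    - [0.041, 0, 0]
    - [0.041, -0.001, 0]
  rotation:
    - [0, 0, 0]
    - [0, 0, 0]
    - [0, 0, 0]
    - [0, 0, 0]
    - [0, 0, 0]
    - [0, 0, 0]
    - [0, 0, 0]
    - [0, 0, 0]

```text
clock: 26.6
position: [0.5568, -0.0368, 0.1972]
eef_rot: [-2.146, -2.29, 0.004]
force: [1.6, -0.3, -1.2]
finger_gap: 0.0262
```

>>> play_rows:
  hand: [0.2, 0.2, 0.2, 0.2, 0.2, 0.2, 0.2, 0.2]
  offset:
    - [0.041, -0.001, 0]
    - [0.041, -0.001, 0]
    - [0.041, -0.001, 0]
    - [0.041, 0, 0]
    - [0.041, 0, 0]
    - [0.036, -0.001, 0]
    - [0, 0, 0]
    - [0, 0, 0]
  rotation:
    - [0, 0, 0]
    - [0, 0, 0]
    - [0, 0, 0]
    - [0, 0, 0]
    - [0, 0, 0]
    - [0, 0, 0]
    - [0, 0, 0]
    - [0, 0, 0]

```text
clock: 27.4
position: [0.5375, 0.2018, 0.1974]
eef_rot: [-2.145, -2.294, 0.006]
force: [-0.7, -0.4, -1.8]
finger_gap: 0.0263
```

>>> play_rows:
  hand: [0.2, 0.2, 0.2, 0.2]
  offset:
    - [0, 0, 0.04]
    - [0, 0, 0.035]
    - [0, 0, 0]
    - [0, 0, 0]
  rotation:
    - [0, 0, 0]
    - [0, 0, 0]
    - [0, 0, 0]
    - [0, 0, 0]

```text
clock: 27.8
position: [0.5387, 0.2005, 0.1241]
eef_rot: [-2.149, -2.29, 0.002]
force: [1.1, 0.0, -2.1]
finger_gap: 0.0264
```

```bash
python3 rr.py w26.png
```

```text
circle tool 2932 [ 0.5 -2.3] 22.9 x99 0.0227 y [-0.0243  0.0196] z med 0.0556 max 0.0636
circle tool 1059 [ 0.5 -2.3] 22.9 x99 0.0229 y [-0.0246  0.0201] z med 0.0589 max 0.065
yellow [223. 184.] 575 circle [457.5 197. ] 42.1 tool min [-0.0361 -0.102 ] max [ 0.0384 -0.0622]
yellow [315. 182.] 1504 circle [538.  201.9] 27.6 tool min [-0.0069 -0.0291] max [0.0273 0.0255]
target in tool [ 0.0011 -0.0012]
t 27.85 pos [0.5397 0.2011 0.1254] jaw 3.7 tilt 0.1 gap 0.0267 F [-0.1  0.2 -0.8] q [ 0.34  0.42  1.73 -0.    0.99  0.27]
tool shift total [ 0.0011 -0.0011 -0.0746] norm 0.075
world yaw delta deg -0.5  tool rz total 0.0079
n rows 2
offset [[0.001, -0.001, -0.037], [0.001, -0.001, -0.037]]
rz 0.0039
```

View pics/w26.png

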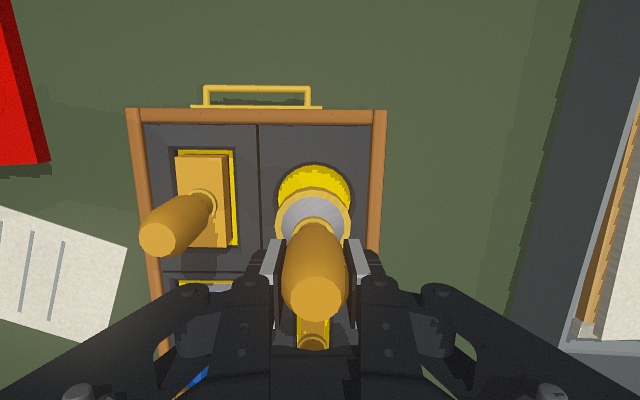

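>>> play_rows:
  hand: [0.2, 0.2, 0.2, 0.2]
  offset:
    - [0, 0, 0.02]
    - [0, 0, 0.015]
    - [0, 0, 0]
    - [0, 0, 0]
  rotation:
    - [0, 0, 0]
    - [0, 0, 0]
    - [0, 0, 0]
    - [0, 0, 0]

```text
clock: 28.25
position: [0.5398, 0.2018, 0.0911]
eef_rot: [2.148, 2.291, 0.004]
force: [0.2, 0.9, -1.6]
finger_gap: 0.0264
```

```bash
python3 rr.py w27.png
```

```text
circle tool 2937 [ 0.8 -1.3] 22.8 x99 0.0231 y [-0.0233  0.0206] z med 0.0546 max 0.0632
circle tool 1070 [ 0.8 -1.3] 22.8 x99 0.0232 y [-0.0235  0.0211] z med 0.0577 max 0.0648
yellow [206. 197.] 682 circle [457.2 197. ] 41.8 tool min [-0.0367 -0.1024] max [ 0.0376 -0.0627]
yellow [308. 192.] 1105 circle [538.  202.2] 27.7 tool min [-0.0107 -0.0296] max [0.0265 0.0255]
yellow [294. 329.] 170 circle [530.7 111.8] 15.1 tool min [-0.1043 -0.0166] max [-0.0743 -0.0132]
yellow [326. 334.] 162 circle [554.9 109.1] 12.7 tool min [-0.1062  0.0067] max [-0.081   0.0111]
target in tool [ 0.0003 -0.0016]
t 28.3 pos [0.54   0.2019 0.0912] jaw 3.7 tilt 0.21 gap 0.0263 F [ 0.1  0.3 -0.2] q [0.34 0.46 1.77 0.   0.91 0.27]
tool shift total [ 0.0004 -0.0012 -0.1088] norm 0.109
world yaw delta deg -0.5  tool rz total 0.0088
n rows 3
offset [[0.0, -0.0, -0.036], [0.0, -0.0, -0.036], [0.0, -0.0, -0.036]]
rz 0.0029
```

View pics/w27.png

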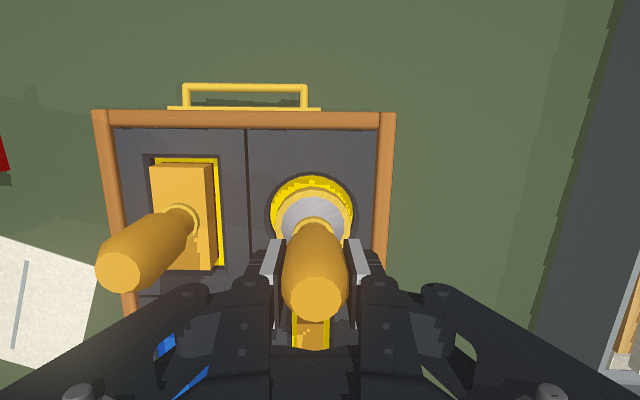

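Aligned to within 1 mm. The underside is at about 27 mm, so I'll lower 18 mm and release.

>>> play_rows:
  hand: [0.2, 0.2, 0.2, 0.2]
  offset:
    - [0, 0, 0.01]
    - [0, 0, 0.008]
    - [0, 0, 0.001]
    - [0, 0, 0]
  rotation:
    - [0, 0, 0]
    - [0, 0, 0]
    - [0, 0, 0]
    - [0, 0, 0]

```text
clock: 28.7
position: [0.5383, 0.202, 0.0732]
eef_rot: [-2.148, -2.292, -0.001]
force: [-7.4, -1.3, 20.1]
finger_gap: 0.0264
```

>>> play_rows:
  hand: [0.35, 0.5, 0.7, 0.7, 0.7]
  offset:
    - [0, 0, 0]
    - [0, 0, 0]
    - [0, 0, 0]
    - [0, 0, 0]
    - [0, 0, 0]
  rotation:
    - [0, 0, 0]
    - [0, 0, 0]
    - [0, 0, 0]
    - [0, 0, 0]
    - [0, 0, 0]

```text
clock: 29.2
position: [0.5386, 0.2017, 0.0699]
eef_rot: [-2.148, -2.292, 0.001]
force: [0.6, -0.5, 0.2]
finger_gap: 0.0601
```

>>> play_rows:
  hand: [0.7, 0.7, 0.7, 0.7, 0.7, 0.7]
  offset:
    - [0, 0, -0.02]
    - [0, 0, -0.04]
    - [0, 0, -0.04]
    - [0, 0, -0.04]
    - [0, 0, -0.02]
    - [0, 0, 0]
  rotation:
    - [0, 0, 0]
    - [0, 0, 0]
    - [0, 0, 0]
    - [0, 0, 0]
    - [0, 0, 0]
    - [0, 0, 0]

```text
clock: 29.8
position: [0.5404, 0.2023, 0.2338]
eef_rot: [2.146, 2.29, 0.011]
force: [0.3, -0.5, -0.9]
finger_gap: 0.0596
```

```bash
sed -i 's/^plan.*/plan([.35,.14,.27],3)/' st.py; python3 st.py w28.png; python3 m.py | grep -v cutout; python3 -c "
from h import *
shot('scene','s9.png')"
```

```text
cam [0.535 0.269 0.362]
block_stamp 0.83 [202, 142, 252, 208] [185, 140, 53] 2384 z99 0.0955 topc [0.459, 0.1997, 0.0943] foot [458.8, 199.5] [31.4, 64.6] 3.1
block_stamp 0.33 [211, 236, 264, 315] [67, 91, 134] 1406 z99 0.0326 topc [0.5104, 0.2053, 0.2243] foot [483.2, 95.1] [40.2, 95.3] 32.3
line_stamp 0.53 [196, 124, 278, 228] [86, 81, 68] 4464 z99 0.0182 topc [0.462, 0.2022, 0.0165] foot [458.7, 197.5] [77.0, 110.3] 3.2
ink_pad 0.72 [213, 238, 262, 314] [62, 90, 144] 1223 z99 0.0325 topc [0.4791, 0.086, 0.0307] foot [482.2, 98.5] [38.9, 89.5] 34.4
ink_pad 0.59 [276, 230, 346, 320] [84, 79, 63] 3952 z99 0.0182 topc [0.5441, 0.0935, 0.0165] foot [544.4, 88.1] [76.6, 112.5] 3.4
t 30.05 pos [0.5378 0.2014 0.2284] jaw 3.7 tilt 0.21 gap 0.0596 F [-0.5 -1.3 -0.3] q [0.34 0.33 1.59 0.   1.22 0.27]
tool shift total [-0.0491 -0.1916 -0.0409] norm 0.202
world yaw delta deg -0.7  tool rz total 0.0126
n rows 5
offset [[-0.01, -0.038, -0.008], [-0.01, -0.038, -0.008], [-0.01, -0.038, -0.008], [-0.01, -0.038, -0.008], [-0.01, -0.038, -0.008]]
rz 0.0025
top round_stamp 0.71 [220, 149, 234, 168] [
[... 928 characters left out ...]
, 0.0956, 0.0809] [0.5452, 0.093, 0.079] foot [532.2, 84.5] [44.8, 97.8] 2.2
scene block_stamp 0.68 [369, 230, 401, 278] [188, 134, 62] n 762 zmax 0.096 hand [0.4637, 0.2048, 0.0819] [0.4599, 0.2015, 0.0785] foot [453.0, 201.8] [75.4, 51.1] 86.0
scene block_stamp 0.49 [282, 143, 301, 177] [42, 38, 34] n 410 zmax 0.089 hand [0.439, -0.2335, 0.0765] [0.437, -0.2379, 0.0753] foot [408.2, -299.0] [204.9, 49.0] 64.0
scene line_stamp 0.94 [308, 218, 339, 262] [184, 130, 58] n 645 zmax 0.096 hand [0.5477, 0.0946, 0.0819] [0.5457, 0.0914, 0.079] foot [535.3, 71.9] [125.7, 56.4] 65.3
scene ink_pad 0.95 [333, 217, 371, 246] [54, 88, 168] n 709 zmax 0.034 medz 0.0308 rect [466.9, 85.8] [51.4, 84.5] 0.3
```

View pics/w28.png

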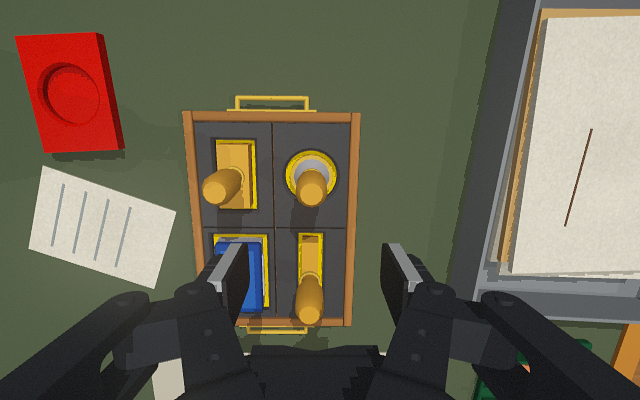

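View pics/s9.png

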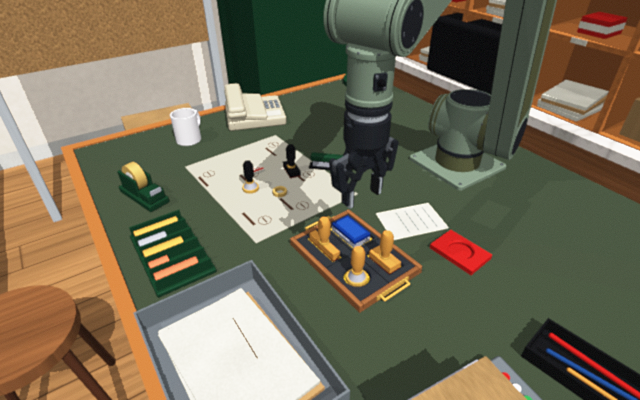

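```bash
python3 - <<'E'
from h import *
d=shot("wrist"); W=cloud(d)
h=cv2.cvtColor(np.ascontiguousarray(d["img"]),cv2.COLOR_RGB2HSV)
wood=(h[:,:,0]>8)&(h[:,:,0]<27)&(h[:,:,1]>110)
for n,c in dict(round=(.5384,.2021),line=(.545,.0878),block=(.458,.1974)).items():
    b=np.hypot(W[:,:,0]-c[0],W[:,:,1]-c[1])<.03
    T=W[b&wood&(W[:,:,2]>.09)&(W[:,:,2]<.12)]; print(n,len(T),T.mean(0).round(4),"zmax",np.percentile(T[:,2],98).round(4))
b=np.hypot(W[:,:,0]-.5384,W[:,:,1]-.2021)<.028
F=W[b&(W[:,:,2]>.0125)&(W[:,:,2]<.025)]; c,r=cv2.minEnclosingCircle(F[:,:2].astype(np.float32)*1000); print("round foot",np.round(c,1),r)
d0=np.load("/tmp/scene0.npz"); d=shot("scene")
W1=cloud(d)
for n,c in dict(br=(.575,-.24),bb=(.437,-.235)).items():
    for W in (d0["W"],W1):
        b=(np.hypot(W[:,:,0]-c[0],W[:,:,1]-c[1])<.04)&(W[:,:,2]>.055); print(n,b.sum(),W[b].mean(0).round(4),W[b][:,2].max().round(4))
s=ctrl.state();print(s["clock"],np.round(s["force"],1))
E
```

```text
round 576 [0.5385 0.2034 0.0937] zmax 0.0957
line 431 [0.5437 0.0895 0.0937] zmax 0.0958
block 576 [0.4592 0.1997 0.0938] zmax 0.0957
round foot [538.4 202.2] 27.9324893951416
br 141 [ 0.5769 -0.2225  0.0751] 0.0909
br 139 [ 0.5769 -0.2225  0.075 ] 0.0899
bb 125 [ 0.4389 -0.2333  0.0745] 0.0899
bb 124 [ 0.4391 -0.2334  0.0745] 0.09
31.1 [-1.1 -0.5 -0.4]
```

All three stamp tops are at about 95.7 mm and centred, the tin is at 31 mm, and the black stamps have not moved. Handing in.

```bash
python3 -c "
from workcell import ctrl
print(ctrl.sign_off())"
```

```text
the job is handed in; nothing more can be done
None
```

The stamping set is in the tray and the job was handed in at about 31 s of the 112 s allowed. The hand-in gives no verdict, so what follows rests on my own measurements.

**Placing:** The ink-pad tin lies flat in the wide cut-out, and the block, line and round wooden stamps stand upright in theirs.
- **Stamps:** All three tops measured about 95.7 mm. Standing on the cut-out floors they should be at about 95 mm. Handle tops are within about 2.5 mm of the cut-out centres.
- **Tin:** Its top is level at about 31 mm, which is the seated height, and its centre is 1–2 mm off.
- **Black stamps:** They moved less than 1 mm between the first and last scene pictures.
- **Gripper:** It was clear of everything at the end, with no force on the wrist.

**Checks that disagreed:**
- The top camera read positions 4–5 mm lower in y than the wrist and scene cameras, so I worked from the wrist camera.
- In the final check the networks gave the wrong name to a few things in the tray and to the black block stamp. I ignored those after comparing with the pictures.
- The round stamp pressed on its cut-out with about 20 N just before release, then settled at the right height.
- My last circle fit for the round foot came out as the cut-out edge (radius 27.9 mm), so the round stamp's centring rests on its handle top.

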